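# Gather the soldering supplies into the bench caddy

### The job

Tidy the repair bench for the next board: stand the white cleaning-fluid bottle upright in its round steel saucer, without tipping it over, and put the large solder reel, the small deep flux tin that is hidden behind the bottle, and the long slim tip box into the grey caddy, lying flat, each in the empty pocket of its own size and shape: the reel in the big squarish pocket, the tin in the small square one beside it, the tip box in the long narrow one. Leave the small wire reel, the wide flat tin and the short broad bit case where they are; they belong to other work.

Things in the scene. Friction and masses are not known exactly. Their poses are not given: they have to be found in the camera images.
- bottle: White plastic bottle, upright, 117 mm tall: straight round body 50 mm in diameter up to 90 mm, then shoulder and a 43 mm round steel-topped cap. About 0.16 kg. On the 3 mm thick blue work mat. Origin: centre of its underside, z up. It stands on the robot's side of the flux tin with only some 8 mm between, so a gripper cannot come down over the tin until the bottle is gone.
- flux_tin: Small deep round aluminium tin with a paper disc on its lid, 44 mm in diameter, 26 mm high, about 60 g, standing on the 3 mm mat close behind the bottle (seen from the robot). Origin at the centre of its underside, z up.
- solder_reel: Large reel of solder, black flanges with silvery wire between, 66 mm in diameter, 42 mm high, about 0.26 kg, standing on one flange on the 3 mm mat. Outside it is a plain cylinder. Origin at the centre of its underside, z up.
- tip_box: Long slim box of soldering tips, black with a grey ribbed lid, 110 x 32 x 24 mm (along its x, y, z), about 90 g, lying flat on the 3 mm mat at any yaw. Origin at the centre of its underside.
- wire_reel: Look-alike to be left: small reel of jumper wire, same look as the solder reel but 48 mm in diameter and 30 mm high. On the mat. Origin at the centre of its underside.
- wide_tin: Look-alike to be left: wide flat aluminium tin with a paper disc on its lid, 62 mm in diameter and 20 mm high. On the mat. Origin at the centre of its underside.
- bit_case: Look-alike to be left: short broad black case with a grey ribbed lid, 82 x 52 x 24 mm (along its x, y, z). On the mat, at any yaw. Origin at the centre of its underside.
- caddy: Grey open caddy, fixed on the bench left or right of the mat, 122 (x) by 230 mm (y); floor and walls 3 mm thick, walls 18 mm high. Origin: centre of underside. Empty pockets (x by y; centre x, y in mm): long 116 by 58 at 0, -83 for the tip box, its length along x; big 92 by 92 at -12, -5 for the solder reel; small 68 by 68 at -24, +78 for the flux tin. Two more hold tweezers and iron tips.
- saucer: Round shallow steel saucer for the bottle, 88 mm across the rim and 8 mm high, fixed on the bench on the robot's side of the caddy; its floor lies 3 mm above the bench, is about 70 mm across and has a sloping rim. Origin: centre of its underside, on the bench.
Mind the look-alikes: they are no part of the job. Of the things that look like the bottle, the middle-sized one is meant. Of the things that look like the saucer, the smaller one is meant.

How it is judged:
At the end, for the whole second after the job is handed in: Bottle upright (7 deg) on the saucer floor within 15 mm of its centre; reel, tin and tip box flat (7 deg) on the floor of their own pockets, centres within 14 mm of the pocket centre (15 for reel and box); all at rest; wire reel, wide tin and bit case within 30 mm of their start (horizontal distance between bottle and saucer below 0.015 m and z of bottle in the frame of saucer below 0.007 m and angle between each of bottle, solder_reel, flux_tin, tip_box's own z axis and vertical below 0.12 rad and linear speed of each of bottle, solder_reel, flux_tin, tip_box below 0.02 m/s and x of solder_reel in the frame of caddy between -0.027 and 0.003 m and y of solder_reel in the frame of caddy between -0.02 and 0.01 m and z of each of solder_reel, flux_tin, tip_box in the frame of caddy below 0.007 m and x of flux_tin in the frame of caddy between -0.038 and -0.01 m and y of flux_tin in the frame of caddy between 0.064 and 0.092 m and x of tip_box in the frame of caddy between -0.015 and 0.015 m and y of tip_box in the frame of caddy between -0.098 and -0.068 m and distance of each of wire_reel, wide_tin, bit_case from where it was at the start of the episode below 0.03 m); the robot touches nothing.
It fails at once if the bottle is tipped beyond 45 degrees (angle between bottle's own z axis and vertical above 0.785 rad).
It fails at once if the wire reel is displaced by more than 30 mm (distance of wire_reel from where it was at the start of the episode above 0.03 m).
It fails at once if the wide tin is displaced by more than 30 mm (distance of wide_tin from where it was at the start of the episode above 0.03 m).
It fails at once if the bit case is displaced by more than 30 mm (distance of bit_case from where it was at the start of the episode above 0.03 m).
It also fails if it takes over 112 s, if anything falls off the work surface, if the arm or the gripper's body presses on something with over 40 N, if the wrist force passes 120 N, or if a joint passes its speed limit or range.

### The arm

A 6-joint arm with a two-finger parallel gripper is mounted at the origin on the work surface. World frame = base frame: x ahead of the robot, y to its left, z up, the work surface at z = 0. Lengths are in m, angles in rad, forces in N, time in s.
With the tool pointing down it reaches from about 0.375 to 0.9 m from the base axis. Payload 3.1 kg.
Tool frame: the origin (TCP) lies on the centre line of the jaws, within the pads' length; the fingertips stand robot.tip_reach ahead of it and the grasp point (between the pads) is the TCP (robot.tip_reach is the distance from the TCP to the fingertips, in m); z points along the fingers, y is the direction in which the jaws open and shut (so a half turn about z gives the same grasp; the last joint's range is limited). The gripper opens to 87 mm and grips with 3 to 60 N. Pads are 19 mm wide; open, the fingers measure 117 mm over their backs; the gripper's body (75 mm by 190 mm) begins 51 mm behind the grasp point.
Start: joints at [1, 0.527, 1.433, -0, 1.181, -0.178], TCP at [0.239, 0.577, 0.242] pointing down, gripper open.
Joint ranges: [-3.08, 3.08], [-0.75, 2.2], [0.22, 2.44], [-1.43, 4.57], [0, 2.65], [-2.85, 2.85]. Speed limits (rad/s): [2.79, 2.79, 3.14, 3.14, 3.14, 3.14].

### API

Orientations are given as a unit quaternion [x, y, z, w].
In Python, from rig import telemetry, viewer, robot gives the robot as it stands. The module is installed in compiled form; this text tells all that it offers.
- The arm moves only by the tool step_arm, never from a script. Its argument "targets" is a list of rows, each an object of numbers: "dx", "dy", "dz": the shift along the tool's x, y, z in m; "rx", "ry", "rz": the turn, a rotation vector about the tool's x, y, z in degrees. In form: [{"dx": .., "dy": .., "dz": .., "rx": .., "ry": .., "rz": ..}, ...]. A call has exactly 5 rows; each row is the pose to reach, as a shift and turn from the pose measured when the call began, along the tool's axes at that moment; what a row does not reach only later rows make up. A row lasts 1/8 s, in which the tool goes at most 62.5 mm and 10.7 degrees, less where a joint would pass 70% of its speed; a pose out of reach is approached as far as the arm can. A call with a gripper value outside its range is refused whole. "gripper" is the opening, from 0 (shut) to 1 (fully open), set as the call begins (left out, the last holds). The fingers move at their own pace and stop on an object; "force" is the grip in N (left out, the last holds). Time passes only in rows, so rows that repeat a pose let the fingers close, or fill a call up. It gives the time, the measured TCP pose, the force and the opening at its end, in the units of the state.
- telemetry.get_obs(): the state, without advancing time (a new reading comes with each control period).
- viewer.camera(name): name is "scene" or "top" or "wrist"; returns a dict with "img" (400x640x3 uint8, blue, green, red), "depth" (400x640 float32, m along the optical axis (not along the pixel's ray), 0 where there is no reading), "K" (3x3 intrinsics, pixels), "k1" (the pictures are not rectified: a ray, as slopes to the right and down, at radius r is drawn at 1 + k1 r^2 times it, then the intrinsics apply), "R" (3x3) and "t" (3): a world point X has camera coordinates R X + t. Camera axes: x right, y down, z forward; pixel columns grow to the right and rows downward; lengths in m; the calibration is good to about 2 mm. A picture is of the moment at which its call begins.
- robot.hand_in(): hands the job in, once; it reports no verdict.
The state is a dict: "time": time; "q": joint angles; "joint_velocities": joint speeds; "joint_torque": joint torques, N m; "position": TCP position; "tool_rot": TCP orientation; "ft_force": force on the tool from outside, world axes, zero at the start; "moment": the same for the moment, N m; "grip_width": finger opening in m.
Only numpy, scipy, OpenCV 4.12 (cv2) and the standard library are available. Lean on these libraries where they do the work, as an engineer would, in place of code of your own. Each camera call takes 0.05 s, during which the arm holds its last target.

## Working session

There is one attempt and no reset: what is moved stays moved. The work goes in short steps, Python scripts to look and compute and a tool call to move; the robot and the scene stay as the last step left them, time stands still between calls to the robot, and variables do not carry over. Pictures are saved under pics/ and viewed, and the job is handed in when it is done.

Besides the shell and the picture viewer there is one more tool, called after "Call:" as name(argument=value, ...), one argument or row to a line, values as JSON. step_arm: Moves the arm, as the interface text tells. Its arguments: {"type":"object","properties":{"targets":{"type":"array"},"gripper":{"type":"number"},"force":{"type":"number"}},"required":["targets"]}

```bash
mkdir -p pics
cat > h.py <<'E'
import numpy as np, cv2
from rig import telemetry, viewer, robot
def cam(n):
    c=viewer.camera(n); return c
E
python3 - <<'E'
from h import *
import pickle
o=telemetry.get_obs(); print({k:np.round(v,3) for k,v in o.items()}, robot.tip_reach)
for n in("scene","top"):
    c=cam(n); cv2.imwrite(f"pics/{n}0.png",c["img"]); pickle.dump(c,open(f"{n}0.pkl","wb"))
    print(n,c["K"].round(1).tolist(),c["k1"],(-c["R"].T@c["t"]).round(3),c["R"].round(3).tolist())
E
```

```text
{'time': np.float64(0.0), 'q': array([ 1.   ,  0.528,  1.434, -0.   ,  1.181, -0.178]), 'joint_velocities': array([ 0.   , -0.001, -0.002,  0.001,  0.   , -0.001]), 'joint_torque': array([-1.0000e-03, -4.4004e+01, -1.7659e+01,  6.3000e-02,  5.8000e-02,
       -0.0000e+00]), 'position': array([0.239, 0.577, 0.241]), 'tool_rot': array([ 0.195,  0.981, -0.001, -0.   ]), 'ft_force': array([-0.052,  0.677, -0.022]), 'moment': array([0.031, 0.015, 0.014]), 'grip_width': np.float64(0.087)} 0.019
scene [[400.6, 0.0, 327.9], [0.0, 400.6, 199.1], [0.0, 0.0, 1.0]] -0.06582241042912688 [0.981 0.801 0.738] [[-0.838, 0.546, -0.006], [0.321, 0.484, -0.814], [-0.442, -0.684, -0.58]]
top [[499.5, 0.0, 318.8], [0.0, 499.5, 212.0], [0.0, 0.0, 1.0]] -0.12388837044149918 [0.281 0.011 1.41 ] [[0.004, -1.0, -0.013], [-0.993, -0.003, -0.117], [0.117, 0.013, -0.993]]
```

View pics/scene0.png

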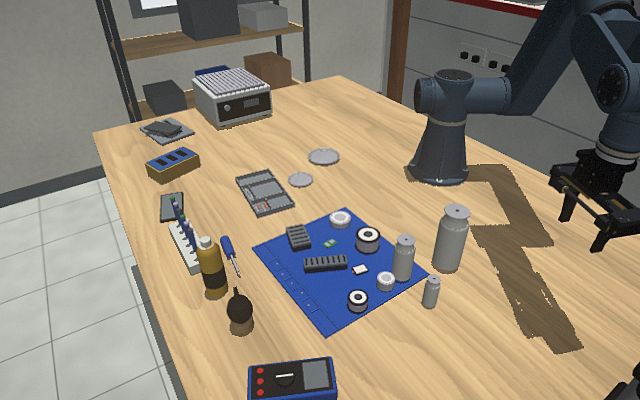

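View pics/top0.png

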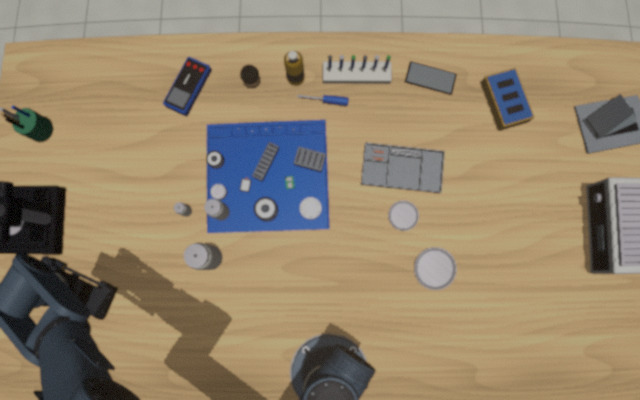

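The scene view shows three bottles: small (431,290), middle (404,257) on the mat and large (451,238). In the top view they are at (180,208), (215,208) and (198,256). There are two saucers, at top (403,215) and (435,268), where the first is smaller and beside the caddy. I'll enlarge crops to confirm each choice.

```bash
python3 - <<'E'
import pickle
from h import *
c=pickle.load(open("top0.pkl","rb")); s=pickle.load(open("scene0.pkl","rb"))
cv2.imwrite("pics/topcrop.png",cv2.resize(c["img"][110:300,160:465],None,fx=2.6,fy=2.6,interpolation=cv2.INTER_CUBIC))
cv2.imwrite("pics/scenecrop.png",cv2.resize(s["img"][135:340,225:475],None,fx=2.9,fy=2.9,interpolation=cv2.INTER_CUBIC))
E
cat >> h.py <<'E'
def ray(c,u,v):
    K=c["K"]; xd=np.array([(u-K[0,2])/K[0,0],(v-K[1,2])/K[1,1]]); x=xd.copy()
    for _ in range(20): x=xd/(1+c["k1"]*(x@x))
    return c["R"].T@np.array([x[0],x[1],1.]), -c["R"].T@c["t"]
def plane(c,u,v,z):
    d,o=ray(c,u,v); return o+d*(z-o[2])/d[2]
def cloud(c):
    h,w=c["depth"].shape; K=c["K"]; vv,uu=np.mgrid[:h,:w]
    xd=(uu-K[0,2])/K[0,0]; yd=(vv-K[1,2])/K[1,1]; x,y=xd.copy(),yd.copy()
    for _ in range(20):
        f=1+c["k1"]*(x*x+y*y); x=xd/f; y=yd/f
    P=np.stack([x,y,np.ones_like(x)],-1)*c["depth"][...,None]
    P=(P-c["t"])@c["R"]; P[c["depth"]<=0]=np.nan
    return P
E
```

```text
(no output)
```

View pics/topcrop.png

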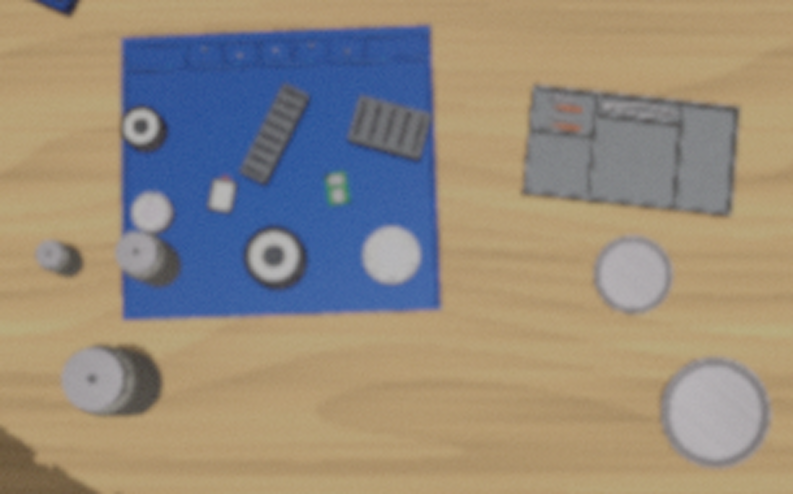

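View pics/scenecrop.png

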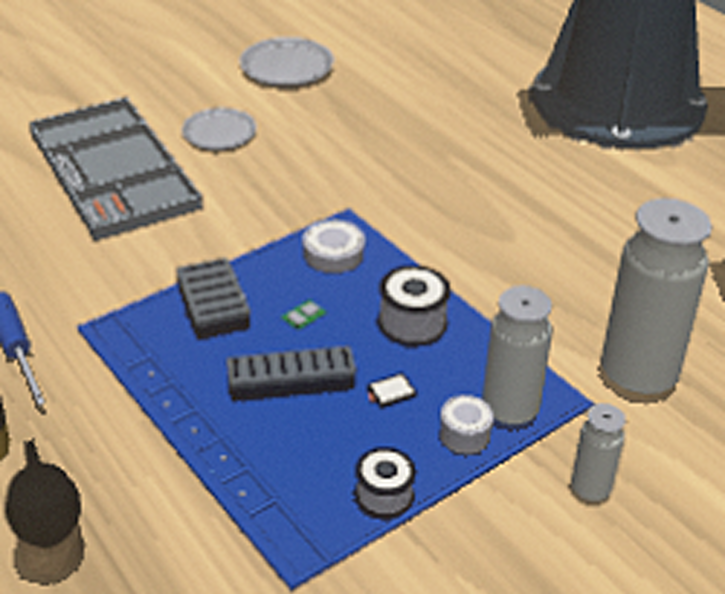

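The crops confirm the choices.
- **Bottle:** the middle one on the mat, at top-crop (140,255), with the small tin just behind it at (152,212).
- **Solder reel:** the large reel at (274,257). The small wire reel at (142,127) is left alone.
- **Tip box:** the slim box at (275,135). The broad case at (390,128) and the wide tin at (391,254) are left alone.
- **Saucer:** the smaller one at (632,275). The caddy is at (630,150).

Next I'll measure positions.

```bash
cat > meas.py <<'E'
import pickle
from h import *
T=pickle.load(open("top0.pkl","rb")); S=pickle.load(open("scene0.pkl","rb"))
PT,PS=cloud(T),cloud(S)
def at(P,u,v,r=3): return np.nanmedian(P[v-r:v+r+1,u-r:u+r+1].reshape(-1,3),0)
seeds={"bottle":(215,208,.12),"tin":(218,192,.029),"reel":(265,209,.045),"box":(265,162,.027),"wire":(214,159,.033),"wide":(310,208,.023),"case":(310,159,.027)}
for n,(u,v,z) in seeds.items():
    a=at(PT,u,v)
    out=[n,plane(T,u,v,z)[:2].round(3),"depth",a.round(3)]
    for nm,P in(("T",PT),("S",PS)):
        Q=P.reshape(-1,3); c0=a[:2]
        m=(np.hypot(*(Q[:,:2]-c0).T)<(.075 if n in("box","case") else .05))&(abs(Q[:,2]-z)<.006)
        # connected component around seed, in xy grid
        q=Q[m]
        if len(q)<5: continue
        (cx,cy),(w,h),ang=cv2.minAreaRect(q[:,:2].astype(np.float32))
        (ex,ey),er=cv2.minEnclosingCircle(q[:,:2].astype(np.float32))
        out+=["\n   ",nm,len(q),"z%.4f"%np.median(q[:,2]),"mean",q[:,:2].mean(0).round(4),"circ",round(ex,4),round(ey,4),round(er,4),"rect",round(cx,4),round(cy,4),round(w,4),round(h,4),round(ang,1)]
    print(*out)
for nm,P in(("T",PT),("S",PS)):
    Q=P.reshape(-1,3)
    print(nm,"table z",np.nanmedian(Q[(abs(Q[:,2])<.02),2]))
E
python3 meas.py
```

```text
bottle [0.442 0.3  ] depth [0.443 0.301 0.119] 
    T 190 z0.1191 mean [0.4463 0.3089] circ 0.4468 0.309 0.0216 rect 0.4462 0.3087 0.0401 0.0391 50.3 
    S 187 z0.1216 mean [0.4497 0.3087] circ 0.4491 0.3083 0.022 rect 0.4492 0.3077 0.0406 0.0405 74.1
tin [0.499 0.314] depth [0.499 0.313 0.03 ] 
    T 179 z0.0291 mean [0.5005 0.3135] circ 0.4894 0.3063 0.0358 rect 0.4893 0.3123 0.0661 0.0422 8.0 
    S 289 z0.0308 mean [0.4982 0.3164] circ 0.4894 0.3201 0.0384 rect 0.491 0.3136 0.0732 0.0445 4.2
reel [0.449 0.177] depth [0.449 0.177 0.046] 
    T 426 z0.0448 mean [0.4532 0.1791] circ 0.4531 0.179 0.0331 rect 0.453 0.1797 0.0641 0.0644 46.0 
    S 338 z0.0457 mean [0.4573 0.1792] circ 0.4558 0.178 0.0336 rect 0.4556 0.1784 0.0654 0.0638 72.8
box [0.586 0.182] depth [0.586 0.182 0.026] 
    T 415 z0.0265 mean [0.5888 0.1828] circ 0.5887 0.1832 0.0562 rect 0.5889 0.1834 0.0332 0.1108 64.7 
    S 462 z0.0291 mean [0.5944 0.1833] circ 0.5922 0.179 0.056 rect 0.5931 0.1814 0.0343 0.1102 64.4
wire [0.593 0.327] depth [0.593 0.327 0.034] 
    T 208 z0.0333 mean [0.5947 0.3277] circ 0.595 0.3288 0.0248 rect 0.5949 0.3277 0.044 0.0464 2.6 
    S 295 z0.0347 mean [0.5995 0.3282] circ 0.5971 0.3275 0.0253 rect 0.5981 0.3273 0.0478 0.0462 19.6
wide [0.455 0.054] depth [0.455 0.054 0.024] 
    T 362 z0.0231 mean [0.4572 0.0546] circ 0.4574 0.0544 0.0311 rect 0.4571 0.0553 0.0597 0.0591 0.1 
    S 250 z0.0235 mean [0.4625 0.0558] circ 0.4609 0.0538 0.0327 rect 0.4602 0.054 0.0585 0.0634 88.2
case [0.594 0.055] depth [0.595 0.055 0.027] 
    T 498 z0.0266 mean [0.5956 0.0577] circ 0.5949 0.0574 0.0469 rect 0.5951 0.0575 0.0823 0.0527 74.2 
    S 409 z0.0272 mean [0.6026 0.0598] circ 0.6003 0.0559 0.0472 rect 0.6011 0.0565 0.0847 0.0533 76.2
T table z 0.00012889016995839327
S table z 0.0015695364495714372
```

```bash
cat > meas2.py <<'E'
from meas import *
print("-----")
for nm,c,P,cs,ss,bs in(("T",T,PT,(403,168),(403,215),(435,268)),("S",S,PS,(265,192),(300,180),(324,157))):
    Q=P.reshape(-1,3)
    c0=np.array([.575,-.13])
    # tin
    m=(np.hypot(Q[:,0]-.4995,Q[:,1]-.3135)<.028)&(abs(Q[:,2]-.0295)<.004)
    q=Q[m][:,:2].astype(np.float32); print(nm,"tin",cv2.minEnclosingCircle(q),cv2.minAreaRect(q))
    ca=at(P,*cs); sa=at(P,*ss); print("caddy seed",ca.round(3),"saucer seed",sa.round(3),at(P,*bs).round(3))
    m=(np.hypot(*(Q[:,:2]-ca[:2]).T)<.14)&(Q[:,2]>.0085)&(Q[:,2]<.035)
    # exclude other things
    q=Q[m][:,:2].astype(np.float32); print("caddy",len(q),cv2.minAreaRect(q))
    m=(np.hypot(*(Q[:,:2]-sa[:2]).T)<.05)&(Q[:,2]>.0045)&(Q[:,2]<.02)
    q=Q[m][:,:2].astype(np.float32); print("saucer",len(q),cv2.minEnclosingCircle(q),cv2.fitEllipse(q), cv2.minAreaRect(q))
E
python3 meas2.py | sed -n '/-----/,$p'
```

```text
-----
T tin ((0.5006740093231201, 0.3139873445034027), 0.02218886837363243) ((0.5000794529914856, 0.31382986903190613), (0.041750967502593994, 0.04169367253780365), 64.5990982055664)
caddy seed [ 0.574 -0.212  0.003] saucer seed [ 0.438 -0.21   0.003] [ 0.289 -0.298  0.005]
caddy 754 ((0.5737808346748352, -0.2085035741329193), (0.24816182255744934, 0.2408924400806427), 43.260841369628906)
saucer 332 ((0.4394984245300293, -0.20869244635105133), 0.048390790820121765) ((0.4394550621509552, -0.20969903469085693), (0.0755750983953476, 0.07817098498344421), 164.07241821289062) ((0.4385277032852173, -0.21002480387687683), (0.09078163653612137, 0.08782905340194702), 20.530548095703125)
S tin ((0.4991108775138855, 0.3134714663028717), 0.02751372754573822) ((0.5018791556358337, 0.3116275370121002), (0.05102790892124176, 0.042493849992752075), 39.32451248168945)
caddy seed [ 0.571 -0.211  0.003] saucer seed [ 0.44  -0.21   0.003] [ 0.289 -0.296  0.004]
caddy 653 ((0.5411797165870667, -0.20453903079032898), (0.23744922876358032, 0.19565828144550323), 84.41231536865234)
saucer 135 ((0.44165390729904175, -0.21121786534786224), 0.04515363276004791) ((0.44188347458839417, -0.21107108891010284), (0.07556114345788956, 0.08020143210887909), 163.16807556152344) ((0.4419066905975342, -0.209327831864357), (0.08549899607896805, 0.08513975143432617), 52.25349807739258)
```

```bash
cat > meas3.py <<'E'
from meas import *
print("-----")
for nm,c,P,cs,box in(("T",T,PT,(403,168),(350,135,455,200)),("S",S,PS,(265,192),(228,160,302,222))):
    hsv=cv2.cvtColor(c["img"],cv2.COLOR_BGR2HSV)
    m=np.zeros(hsv.shape[:2],np.uint8); x0,y0,x1,y1=box
    m[y0:y1,x0:x1]=((hsv[y0:y1,x0:x1,1]<60)*255)
    m=cv2.morphologyEx(m,cv2.MORPH_CLOSE,np.ones((7,7),np.uint8))
    n,l,st,_=cv2.connectedComponentsWithStats(m); k=1+st[1:,4].argmax(); print(nm,st[k])
    cn=max(cv2.findContours((l==k).astype(np.uint8),cv2.RETR_EXTERNAL,cv2.CHAIN_APPROX_NONE)[0],key=len)[:,0]
    q=np.array([plane(c,u,v,.018)[:2] for u,v in cn],np.float32)
    print("contour@z18",cv2.minAreaRect(q))
    mm=(l==k)&(P[...,2]>.010)&(P[...,2]<.026); q=P[mm][:,:2].astype(np.float32); print("walls",len(q),cv2.minAreaRect(q))
E
python3 meas3.py | sed -n '/-----/,$p'
```

```text
-----
T [ 361  143   83   50 3381]
contour@z18 ((0.5735123753547668, -0.20869091153144836), (0.22923758625984192, 0.12323055416345596), 84.13195037841797)
walls 541 ((0.5741209387779236, -0.20923343300819397), (0.22965426743030548, 0.12432864308357239), 83.97439575195312)
S [ 235  168   60   50 1746]
contour@z18 ((0.575053870677948, -0.2011168748140335), (0.25008025765419006, 0.13689890503883362), 83.9563217163086)
walls 550 ((0.5780009627342224, -0.20799463987350464), (0.237640842795372, 0.12126342952251434), 84.0937728881836)
```

```bash
cat >> h.py <<'E'
from scipy.spatial.transform import Rotation as Rt
def go(x,y,z,yaw,o=None):
    """needed tool-frame shift/turn to bring TCP to xyz with tool y (jaw dir) at world yaw deg (mod 180), tool down"""
    o=o or telemetry.get_obs(); R0=Rt.from_quat(o["tool_rot"])
    best=None
    for k in(-180,0,180):
        a=np.radians(yaw+k); ty=np.array([np.cos(a),np.sin(a),0]); tz=np.array([0,0,-1.]); tx=np.cross(ty,tz)
        r=(R0.inv()*Rt.from_matrix(np.c_[tx,ty,tz])).as_rotvec(degrees=True)
        if best is None or np.linalg.norm(r)<np.linalg.norm(best): best=r
    d=R0.inv().apply(np.array([x,y,z])-o["position"])
    print("t%.2f pos"%o["time"],o["position"].round(4),"jawyaw %.1f"%np.degrees(np.arctan2(*R0.as_matrix()[[1,0],1])),"w %.4f"%o["grip_width"],"F",o["ft_force"].round(1),"q6 %.2f"%o["q"][5])
    print("  D",d.round(4),"R",best.round(1))
E
python3 - <<'E'
from meas import *
print('-----')
q=PT.reshape(-1,3)
for w,(u,v) in {"bigb":(198,256),"smallb":(180,208)}.items():
    a=at(PT,u,v); m=(np.hypot(*(q[:,:2]-a[:2]).T)<.06)&(q[:,2]>a[2]-.006); print(w,a,cv2.minEnclosingCircle(q[m][:,:2].astype(np.float32)))
hs=PT[143:193,361:444,2]; print(np.nanpercentile(hs,[5,25,50,75,90,97]))
go(.448,.3085,.20,90);
E
```

```text
bottle [0.442 0.3  ] depth [0.443 0.301 0.119] 
    T 190 z0.1191 mean [0.4463 0.3089] circ 0.4468 0.309 0.0216 rect 0.4462 0.3087 0.0401 0.0391 50.3 
    S 187 z0.1216 mean [0.4497 0.3087] circ 0.4491 0.3083 0.022 rect 0.4492 0.3077 0.0406 0.0405 74.1
tin [0.499 0.314] depth [0.499 0.313 0.03 ] 
    T 179 z0.0291 mean [0.5005 0.3135] circ 0.4894 0.3063 0.0358 rect 0.4893 0.3123 0.0661 0.0422 8.0 
    S 289 z0.0308 mean [0.4982 0.3164] circ 0.4894 0.3201 0.0384 rect 0.491 0.3136 0.0732 0.0445 4.2
reel [0.449 0.177] depth [0.449 0.177 0.046] 
    T 426 z0.0448 mean [0.4532 0.1791] circ 0.4531 0.179 0.0331 rect 0.453 0.1797 0.0641 0.0644 46.0 
    S 338 z0.0457 mean [0.4573 0.1792] circ 0.4558 0.178 0.0336 rect 0.4556 0.1784 0.0654 0.0638 72.8
box [0.586 0.182] depth [0.586 0.182 0.026] 
    T 415 z0.0265 mean [0.5888 0.1828] circ 0.5887 0.1832 0.0562 rect 0.5889 0.1834 0.0332 0.1108 64.7 
    S 462 z0.0291 mean [0.5944 0.1833] circ 0.5922 0.179 0.056 rect 0.5931 0.1814 0.0343 0.1102 64.4
wire [0.593 0.327] depth [0.593 0.327 0.034] 
    T 208 z0.0333 mean [0.5947 0.3277] circ 0.595 0.
[... 446 characters left out ...]
] 
    T 498 z0.0266 mean [0.5956 0.0577] circ 0.5949 0.0574 0.0469 rect 0.5951 0.0575 0.0823 0.0527 74.2 
    S 409 z0.0272 mean [0.6026 0.0598] circ 0.6003 0.0559 0.0472 rect 0.6011 0.0565 0.0847 0.0533 76.2
T table z 0.00012889016995839327
S table z 0.0015695364495714372
-----
bigb [0.31498748 0.33009113 0.16641752] ((0.3167072832584381, 0.3375825583934784), 0.030664192512631416)
smallb [0.44725954 0.40531901 0.07890613] ((0.4486713409423828, 0.4107428193092346), 0.014987566508352757)
[-0.00284745  0.00055185  0.00303941  0.00610235  0.01370107  0.01899129]
t0.10 pos [0.2389 0.5769 0.2407] jawyaw 67.5 w 0.0870 F [-0.2 -0.4 -0.1] q6 -0.18
  D [-0.2959 -0.1678  0.0409] R [ -0.1  -0.  -22.5]
```

Call:
step_arm(
  targets=[
    {"dx": -0.05, "dy": -0.028, "dz": 0, "rz": -5},
    {"dx": -0.1, "dy": -0.056, "dz": 0, "rz": -10},
    {"dx": -0.15, "dy": -0.084, "dz": 0, "rz": -15},
    {"dx": -0.2, "dy": -0.112, "dz": 0, "rz": -20},
    {"dx": -0.25, "dy": -0.14, "dz": 0, "rz": -22.5},
  ],
  gripper=1,
  force=25,
)

```text
invalid input
```

```bash
python3 -c "
from h import *
go(.448,.3085,.08,90)"
```

```text
t0.10 pos [0.2389 0.5769 0.2407] jawyaw 67.5 w 0.0870 F [-0.2 -0.4 -0.1] q6 -0.18
  D [-0.296  -0.1676  0.1609] R [ -0.1  -0.  -22.5]
```

All six keys may be required in each row.

Call:
step_arm(
  targets=[
    {"dx": -0.05, "dy": -0.028, "dz": 0, "rx": 0, "ry": 0, "rz": -5},
    {"dx": -0.1, "dy": -0.056, "dz": 0, "rx": 0, "ry": 0, "rz": -10},
    {"dx": -0.15, "dy": -0.084, "dz": 0, "rx": 0, "ry": 0, "rz": -15},
    {"dx": -0.2, "dy": -0.112, "dz": 0, "rx": 0, "ry": 0, "rz": -20},
    {"dx": -0.25, "dy": -0.14, "dz": 0, "rx": 0, "ry": 0, "rz": -22.5},
  ],
  gripper=1,
  force=25,
)

```text
time: 0.72
position: [0.417, 0.3502, 0.2406]
tool_rot: [-0.001, 1.0, -0.001, -0.001]
ft_force: [0.9, 0.3, -0.4]
grip_width: 0.0872
```

```bash
python3 -c "
from h import *
go(.448,.3085,.08,90)"
```

```text
t0.72 pos [0.417  0.3502 0.2406] jawyaw 90.1 w 0.0872 F [ 0.9  0.3 -0.4] q6 -1.08
  D [-0.0312 -0.0415  0.1606] R [-0.1 -0.1  0.1]
```

Call:
step_arm(
  targets=[
    {"dx": -0.031, "dy": -0.0415, "dz": 0.01, "rx": 0, "ry": 0, "rz": 0},
    {"dx": -0.031, "dy": -0.0415, "dz": 0.04, "rx": 0, "ry": 0, "rz": 0},
    {"dx": -0.031, "dy": -0.0415, "dz": 0.09, "rx": 0, "ry": 0, "rz": 0},
    {"dx": -0.031, "dy": -0.0415, "dz": 0.135, "rx": 0, "ry": 0, "rz": 0},
    {"dx": -0.031, "dy": -0.0415, "dz": 0.16, "rx": 0, "ry": 0, "rz": 0},
  ],
)

```text
time: 1.35
position: [0.4464, 0.3077, 0.0781]
tool_rot: [-0.001, 1.0, -0.002, -0.003]
ft_force: [-0.2, 0.4, 0.3]
grip_width: 0.0871
```

Call:
step_arm(
  targets=[
    {"dx": 0, "dy": 0, "dz": 0, "rx": 0, "ry": 0, "rz": 0},
    {"dx": 0, "dy": 0, "dz": 0, "rx": 0, "ry": 0, "rz": 0},
    {"dx": 0, "dy": 0, "dz": 0, "rx": 0, "ry": 0, "rz": 0},
    {"dx": 0, "dy": 0, "dz": 0, "rx": 0, "ry": 0, "rz": 0},
    {"dx": 0, "dy": 0, "dz": 0, "rx": 0, "ry": 0, "rz": 0},
  ],
  gripper=0.3,
  force=25,
)

```text
time: 1.98
position: [0.447, 0.3081, 0.079]
tool_rot: [-0.001, 1.0, -0.001, -0.002]
ft_force: [0.3, 1.1, 3.1]
grip_width: 0.0492
```

```bash
python3 -c "
from h import *
go(.448,.3085,.08,90)
c=cam('wrist'); cv2.imwrite('pics/w1.png',c['img']); c=cam('scene'); cv2.imwrite('pics/s1.png',cv2.resize(c['img'][150:350,250:500],None,fx=3,fy=3))"
```

```text
t1.98 pos [0.447  0.3081 0.079 ] jawyaw 90.1 w 0.0492 F [0.3 1.1 3.1] q6 -1.17
  D [-0.001   0.0004 -0.001 ] R [-0.1 -0.2  0.1]
```

View pics/s1.png

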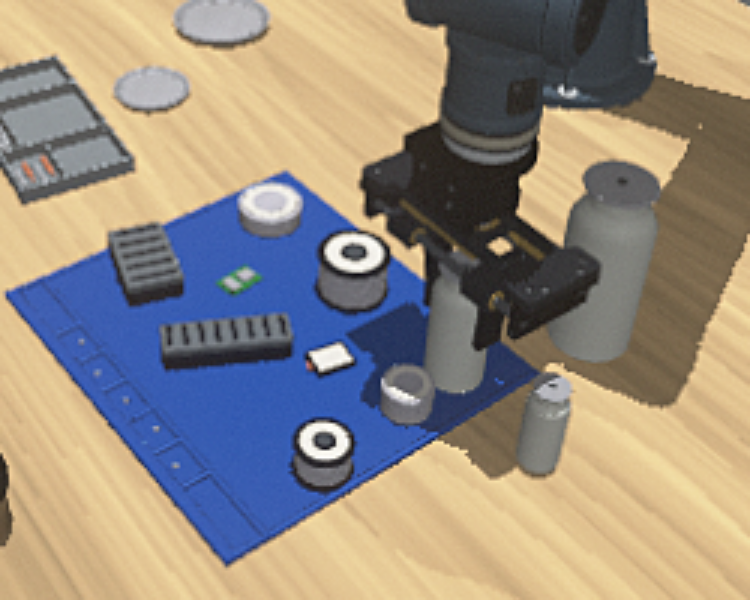

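Call:
step_arm(
  targets=[
    {"dx": 0, "dy": 0, "dz": -0.01, "rx": 0, "ry": 0, "rz": 0},
    {"dx": 0, "dy": 0, "dz": -0.03, "rx": 0, "ry": 0, "rz": 0},
    {"dx": 0, "dy": 0, "dz": -0.055, "rx": 0, "ry": 0, "rz": 0},
    {"dx": 0, "dy": 0, "dz": -0.08, "rx": 0, "ry": 0, "rz": 0},
    {"dx": 0, "dy": -0.01, "dz": -0.09, "rx": 0, "ry": 0, "rz": 0},
  ],
)

```text
time: 2.7
position: [0.4479, 0.2986, 0.1704]
tool_rot: [-0.001, 1.0, -0.001, -0.001]
ft_force: [-0.9, -0.3, -2.6]
grip_width: 0.0496
```

Call:
step_arm(
  targets=[
    {"dx": 0, "dy": -0.03, "dz": 0, "rx": 0, "ry": 0, "rz": 0},
    {"dx": 0, "dy": -0.07, "dz": 0, "rx": 0, "ry": 0, "rz": 0},
    {"dx": 0, "dy": -0.115, "dz": 0, "rx": 0, "ry": 0, "rz": 0},
    {"dx": 0, "dy": -0.16, "dz": 0, "rx": 0, "ry": 0, "rz": 0},
    {"dx": 0, "dy": -0.205, "dz": 0, "rx": 0, "ry": 0, "rz": 0},
  ],
)

```text
time: 3.32
position: [0.4473, 0.0917, 0.1703]
tool_rot: [-0.001, 1.0, -0.001, -0.001]
ft_force: [1.7, -0.4, -2.6]
grip_width: 0.0492
```

Call:
step_arm(
  targets=[
    {"dx": 0, "dy": -0.045, "dz": 0, "rx": 0, "ry": 0, "rz": 0},
    {"dx": 0, "dy": -0.09, "dz": 0, "rx": 0, "ry": 0, "rz": 0},
    {"dx": 0, "dy": -0.135, "dz": 0, "rx": 0, "ry": 0, "rz": 0},
    {"dx": 0, "dy": -0.18, "dz": 0, "rx": 0, "ry": 0, "rz": 0},
    {"dx": 0, "dy": -0.22, "dz": 0, "rx": 0, "ry": 0, "rz": 0},
  ],
)

```text
time: 3.95
position: [0.4467, -0.1301, 0.1703]
tool_rot: [-0.001, 1.0, -0.001, -0.002]
ft_force: [-0.0, 0.5, -1.6]
grip_width: 0.0496
```

```bash
python3 -c "
from h import *
go(.440,-.2103,.08,90)"
```

```text
t3.95 pos [ 0.4467 -0.1301  0.1703] jawyaw 90.1 w 0.0496 F [-0.   0.5 -1.6] q6 -2.09
  D [ 0.0065 -0.0801  0.0905] R [-0.1 -0.2  0.1]
```

Call:
step_arm(
  targets=[
    {"dx": 0.002, "dy": -0.03, "dz": 0, "rx": 0, "ry": 0, "rz": 0},
    {"dx": 0.005, "dy": -0.06, "dz": 0, "rx": 0, "ry": 0, "rz": 0},
    {"dx": 0.0065, "dy": -0.08, "dz": 0.01, "rx": 0, "ry": 0, "rz": 0},
    {"dx": 0.0065, "dy": -0.08, "dz": 0.03, "rx": 0, "ry": 0, "rz": 0},
    {"dx": 0.0065, "dy": -0.08, "dz": 0.05, "rx": 0, "ry": 0, "rz": 0},
  ],
)

```text
time: 4.58
position: [0.4392, -0.2101, 0.1191]
tool_rot: [-0.0, 1.0, -0.0, -0.003]
ft_force: [0.2, 0.3, -2.3]
grip_width: 0.0492
```

Call:
step_arm(
  targets=[
    {"dx": 0, "dy": 0, "dz": 0.015, "rx": 0, "ry": 0, "rz": 0},
    {"dx": 0, "dy": 0, "dz": 0.027, "rx": 0, "ry": 0, "rz": 0},
    {"dx": 0, "dy": 0, "dz": 0.033, "rx": 0, "ry": 0, "rz": 0},
    {"dx": 0, "dy": 0, "dz": 0.035, "rx": 0, "ry": 0, "rz": 0},
    {"dx": 0, "dy": 0, "dz": 0.035, "rx": 0, "ry": 0, "rz": 0},
  ],
)

```text
time: 5.2
position: [0.4393, -0.2102, 0.0844]
tool_rot: [-0.001, 1.0, -0.0, -0.003]
ft_force: [-0.8, 0.0, -1.7]
grip_width: 0.0495
```

```bash
python3 -c "
from h import *
go(.440,-.2103,.08,90)
c=cam('scene'); cv2.imwrite('pics/s2.png',cv2.resize(c['img'][90:290,200:450],None,fx=3,fy=3))"
```

```text
t5.20 pos [ 0.4393 -0.2102  0.0844] jawyaw 90.1 w 0.0495 F [-0.8  0.  -1.7] q6 -2.24
  D [-0.0008 -0.0001  0.0044] R [-0.  -0.3  0.1]
```

View pics/s2.png

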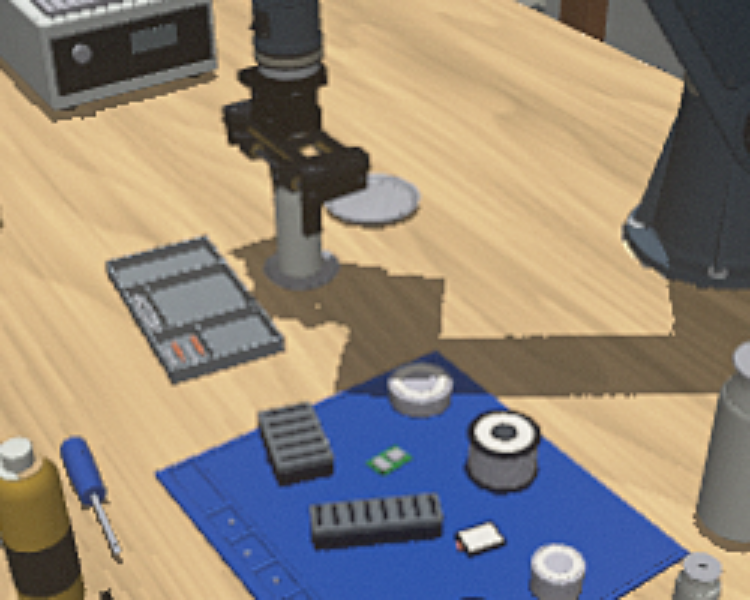

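The bottle hangs upright over the small saucer, at crop (300,265). I'll lower it until it touches, then release.

Call:
step_arm(
  targets=[
    {"dx": 0, "dy": 0, "dz": 0.002, "rx": 0, "ry": 0, "rz": 0},
    {"dx": 0, "dy": 0, "dz": 0.004, "rx": 0, "ry": 0, "rz": 0},
    {"dx": 0, "dy": 0, "dz": 0.005, "rx": 0, "ry": 0, "rz": 0},
    {"dx": 0, "dy": 0, "dz": 0.0055, "rx": 0, "ry": 0, "rz": 0},
    {"dx": 0, "dy": 0, "dz": 0.0055, "rx": 0, "ry": 0, "rz": 0},
  ],
)

```text
time: 5.88
position: [0.4393, -0.2103, 0.0791]
tool_rot: [-0.001, 1.0, -0.0, -0.002]
ft_force: [-0.5, 0.8, -0.8]
grip_width: 0.0495
```

Call:
step_arm(
  targets=[
    {"dx": 0, "dy": 0, "dz": 0.0005, "rx": 0, "ry": 0, "rz": 0},
    {"dx": 0, "dy": 0, "dz": 0.001, "rx": 0, "ry": 0, "rz": 0},
    {"dx": 0, "dy": 0, "dz": 0.001, "rx": 0, "ry": 0, "rz": 0},
    {"dx": 0, "dy": 0, "dz": 0.001, "rx": 0, "ry": 0, "rz": 0},
    {"dx": 0, "dy": 0, "dz": 0.001, "rx": 0, "ry": 0, "rz": 0},
  ],
)

```text
time: 6.5
position: [0.4394, -0.2102, 0.079]
tool_rot: [-0.001, 1.0, -0.001, -0.002]
ft_force: [-1.3, 0.7, 7.0]
grip_width: 0.0491
```

Contact at +7 N. Releasing, then rising straight up.

Call:
step_arm(
  targets=[
    {"dx": 0, "dy": 0, "dz": 0, "rx": 0, "ry": 0, "rz": 0},
    {"dx": 0, "dy": 0, "dz": 0, "rx": 0, "ry": 0, "rz": 0},
    {"dx": 0, "dy": 0, "dz": 0, "rx": 0, "ry": 0, "rz": 0},
    {"dx": 0, "dy": 0, "dz": 0, "rx": 0, "ry": 0, "rz": 0},
    {"dx": 0, "dy": 0, "dz": 0, "rx": 0, "ry": 0, "rz": 0},
  ],
  gripper=1,
)

```text
time: 7.12
position: [0.4394, -0.2102, 0.0788]
tool_rot: [-0.001, 1.0, -0.001, -0.002]
ft_force: [-0.5, 0.6, 0.3]
grip_width: 0.0853
```

Call:
step_arm(
  targets=[
    {"dx": 0, "dy": 0, "dz": -0.01, "rx": 0, "ry": 0, "rz": 0},
    {"dx": 0, "dy": 0, "dz": -0.03, "rx": 0, "ry": 0, "rz": 0},
    {"dx": 0, "dy": 0, "dz": -0.07, "rx": 0, "ry": 0, "rz": 0},
    {"dx": 0, "dy": 0, "dz": -0.11, "rx": 0, "ry": 0, "rz": 0},
    {"dx": 0, "dy": 0, "dz": -0.14, "rx": 0, "ry": 0, "rz": 0},
  ],
)

```text
time: 7.75
position: [0.4403, -0.2102, 0.2212]
tool_rot: [-0.001, 1.0, -0.001, -0.001]
ft_force: [-0.7, 0.1, -0.3]
grip_width: 0.0872
```

Call:
step_arm(
  targets=[
    {"dx": 0, "dy": 0.05, "dz": 0, "rx": 0, "ry": 0, "rz": 0},
    {"dx": 0, "dy": 0.1, "dz": 0, "rx": 0, "ry": 0, "rz": 0},
    {"dx": 0, "dy": 0.16, "dz": 0, "rx": 0, "ry": 0, "rz": 0},
    {"dx": 0, "dy": 0.22, "dz": 0, "rx": 0, "ry": 0, "rz": 0},
    {"dx": 0, "dy": 0.28, "dz": 0, "rx": 0, "ry": 0, "rz": 0},
  ],
)

```text
time: 8.38
position: [0.4398, 0.0716, 0.2213]
tool_rot: [-0.0, 1.0, -0.001, -0.001]
ft_force: [1.3, 0.4, -0.0]
grip_width: 0.0875
```

```bash
python3 -c "
from h import *
go(.4545,.1785,.041,90)
import pickle
for n in('scene','top'):
    c=cam(n); pickle.dump(c,open(n+'1.pkl','wb'))
    cr=c['img'][90:290,200:450] if n=='scene' else c['img'][110:300,160:465]; cv2.imwrite('pics/%s3.png'%n,cv2.resize(cr,None,fx=2.6,fy=2.6))
    Q=cloud(c).reshape(-1,3); m=(np.hypot(Q[:,0]-.44,Q[:,1]+.21)<.04)&(abs(Q[:,2]-.119)<.006)
    print(n,m.sum(),cv2.minEnclosingCircle(Q[m][:,:2].astype(np.float32)),np.median(Q[m][:,2]))
"
```

```text
t8.38 pos [0.4398 0.0716 0.2213] jawyaw 90.0 w 0.0875 F [ 1.3  0.4 -0. ] q6 -1.66
  D [-0.015   0.1074  0.18  ] R [-0.2 -0.1  0. ]
scene 79 ((0.4445496201515198, -0.2092871069908142), 0.02285909652709961) 0.11986482867735346
top 206 ((0.4412425756454468, -0.20883998274803162), 0.022209664806723595) 0.11932500565860082
```

View pics/scene3.png

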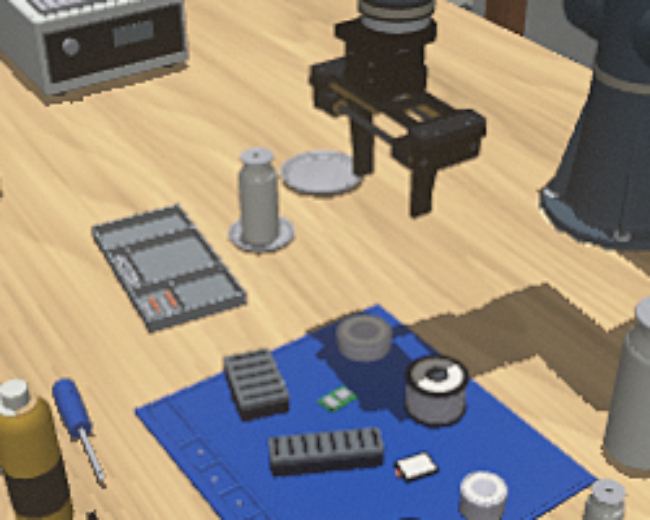

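View pics/top3.png

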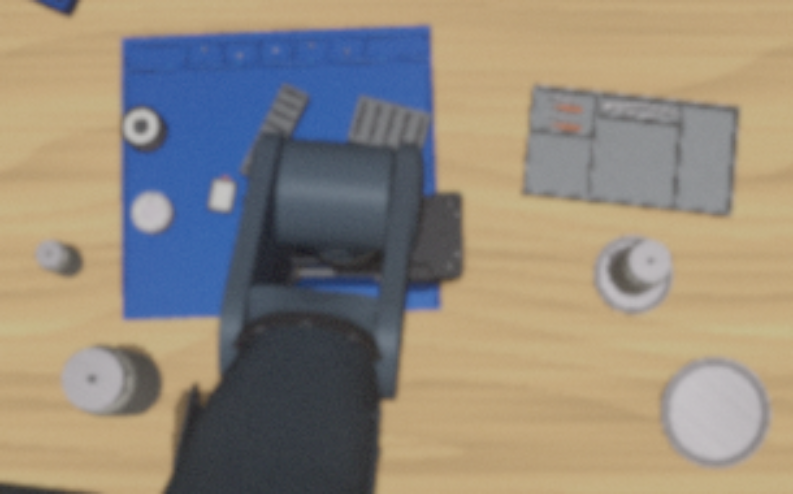

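The bottle stands upright in the small saucer, about 1–2 mm off centre. Next is the solder reel.

Call:
step_arm(
  targets=[
    {"dx": -0.004, "dy": 0.04, "dz": 0, "rx": 0, "ry": 0, "rz": 0},
    {"dx": -0.01, "dy": 0.08, "dz": 0.01, "rx": 0, "ry": 0, "rz": 0},
    {"dx": -0.015, "dy": 0.1075, "dz": 0.04, "rx": 0, "ry": 0, "rz": 0},
    {"dx": -0.015, "dy": 0.1075, "dz": 0.09, "rx": 0, "ry": 0, "rz": 0},
    {"dx": -0.015, "dy": 0.1075, "dz": 0.13, "rx": 0, "ry": 0, "rz": 0},
  ],
)

```text
time: 9.1
position: [0.4523, 0.1823, 0.0901]
tool_rot: [-0.005, 1.0, -0.0, -0.001]
ft_force: [-0.1, -0.4, -0.2]
grip_width: 0.087
```

Call:
step_arm(
  targets=[
    {"dx": 0, "dy": 0, "dz": 0.02, "rx": 0, "ry": 0, "rz": 0},
    {"dx": 0, "dy": 0, "dz": 0.04, "rx": 0, "ry": 0, "rz": 0},
    {"dx": 0, "dy": 0, "dz": 0.05, "rx": 0, "ry": 0, "rz": 0},
    {"dx": 0, "dy": 0, "dz": 0.05, "rx": 0, "ry": 0, "rz": 0},
    {"dx": 0, "dy": 0, "dz": 0.05, "rx": 0, "ry": 0, "rz": 0},
  ],
)

```text
time: 9.72
position: [0.4527, 0.1821, 0.0408]
tool_rot: [-0.005, 1.0, -0.0, -0.0]
ft_force: [0.6, 0.6, -1.1]
grip_width: 0.087
```

Call:
step_arm(
  targets=[
    {"dx": 0, "dy": 0, "dz": 0, "rx": 0, "ry": 0, "rz": 0},
    {"dx": 0, "dy": 0, "dz": 0, "rx": 0, "ry": 0, "rz": 0},
    {"dx": 0, "dy": 0, "dz": 0, "rx": 0, "ry": 0, "rz": 0},
    {"dx": 0, "dy": 0, "dz": 0, "rx": 0, "ry": 0, "rz": 0},
    {"dx": 0, "dy": 0, "dz": 0, "rx": 0, "ry": 0, "rz": 0},
  ],
  gripper=0.4,
  force=30,
)

```text
time: 10.35
position: [0.4529, 0.1819, 0.0413]
tool_rot: [-0.005, 1.0, -0.001, -0.0]
ft_force: [-0.7, -3.9, 5.4]
grip_width: 0.0653
```

```bash
python3 -c "
from h import *
go(.4545,.1785,.041,90)"
```

```text
t10.35 pos [0.4529 0.1819 0.0413] jawyaw 90.6 w 0.0653 F [-0.7 -3.9  5.4] q6 -1.43
  D [-0.0016 -0.0034  0.0003] R [-0.1 -0.   0.6]
```

Call:
step_arm(
  targets=[
    {"dx": 0, "dy": 0, "dz": -0.01, "rx": 0, "ry": 0, "rz": 0},
    {"dx": 0, "dy": 0, "dz": -0.03, "rx": 0, "ry": 0, "rz": 0},
    {"dx": 0, "dy": 0, "dz": -0.06, "rx": 0, "ry": 0, "rz": 0},
    {"dx": 0, "dy": 0, "dz": -0.09, "rx": 0, "ry": 0, "rz": 0},
    {"dx": 0, "dy": -0.01, "dz": -0.1, "rx": 0, "ry": 0, "rz": 0},
  ],
)

```text
time: 10.98
position: [0.4536, 0.1724, 0.1427]
tool_rot: [-0.006, 1.0, -0.0, 0.001]
ft_force: [0.2, -0.3, -3.4]
grip_width: 0.0655
```

Call:
step_arm(
  targets=[
    {"dx": -0.008, "dy": -0.03, "dz": 0, "rx": 0, "ry": 0, "rz": 1},
    {"dx": -0.02, "dy": -0.07, "dz": 0, "rx": 0, "ry": 0, "rz": 2},
    {"dx": -0.033, "dy": -0.115, "dz": 0, "rx": 0, "ry": 0, "rz": 4},
    {"dx": -0.046, "dy": -0.16, "dz": 0, "rx": 0, "ry": 0, "rz": 6},
    {"dx": -0.058, "dy": -0.205, "dz": 0, "rx": 0, "ry": 0, "rz": 6.5},
  ],
)

```text
time: 11.6
position: [0.5132, -0.0337, 0.1421]
tool_rot: [0.051, 0.999, 0.0, 0.0]
ft_force: [0.6, 0.4, -3.1]
grip_width: 0.0653
```

```bash
python3 -c "
from h import *
go(.5630,-.2124,.09,84)"
```

```text
t11.60 pos [ 0.5132 -0.0337  0.1421] jawyaw 84.1 w 0.0653 F [ 0.6  0.4 -3.1] q6 -1.75
  D [-0.0678 -0.1727  0.052 ] R [0.  0.  0.1]
```

Call:
step_arm(
  targets=[
    {"dx": -0.016, "dy": -0.04, "dz": 0, "rx": 0, "ry": 0, "rz": 0},
    {"dx": -0.033, "dy": -0.085, "dz": 0, "rx": 0, "ry": 0, "rz": 0},
    {"dx": -0.051, "dy": -0.13, "dz": 0, "rx": 0, "ry": 0, "rz": 0},
    {"dx": -0.066, "dy": -0.168, "dz": 0.02, "rx": 0, "ry": 0, "rz": 0},
    {"dx": -0.068, "dy": -0.173, "dz": 0.045, "rx": 0, "ry": 0, "rz": 0},
  ],
)

```text
time: 12.22
position: [0.5639, -0.2169, 0.0961]
tool_rot: [0.053, 0.999, -0.001, 0.002]
ft_force: [-0.6, 0.2, -3.2]
grip_width: 0.0658
```

```bash
python3 -c "
from h import *
go(.5630,-.2124,.0415,84)
c=cam('scene'); cv2.imwrite('pics/s4.png',cv2.resize(c['img'][110:270,200:400],None,fx=3.5,fy=3.5))
Q=cloud(c).reshape(-1,3); p=telemetry.get_obs()['position']
m=(np.hypot(*(Q[:,:2]-p[:2]).T)<.06)&(abs(Q[:,2]-p[2]-.004)<.004); print(m.sum())
"
```

```text
t12.22 pos [ 0.5639 -0.2169  0.0961] jawyaw 83.9 w 0.0658 F [-0.6  0.2 -3.2] q6 -2.02
  D [0.0016 0.0045 0.0545] R [-0.1  0.2 -0.1]
63
```

View pics/s4.png

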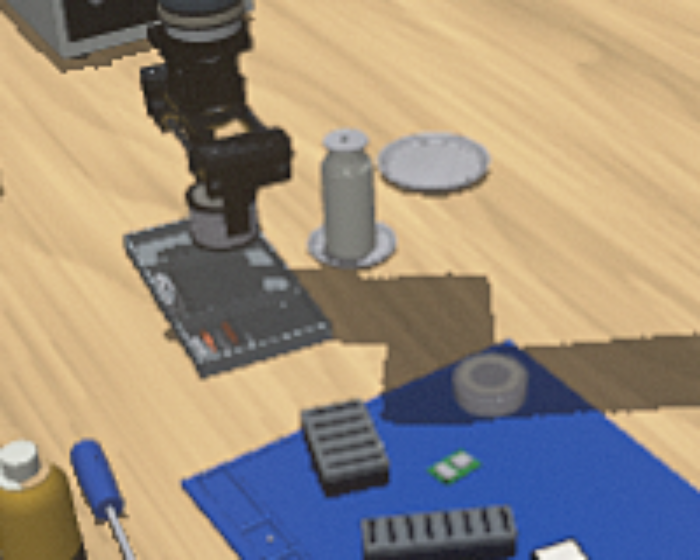

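The reel hangs level over the big pocket, at crop (222,220). Lowering it.

Call:
step_arm(
  targets=[
    {"dx": 0.002, "dy": 0.0045, "dz": 0.015, "rx": 0, "ry": 0, "rz": 0},
    {"dx": 0.002, "dy": 0.0045, "dz": 0.032, "rx": 0, "ry": 0, "rz": 0},
    {"dx": 0.002, "dy": 0.0045, "dz": 0.044, "rx": 0, "ry": 0, "rz": 0},
    {"dx": 0.002, "dy": 0.0045, "dz": 0.05, "rx": 0, "ry": 0, "rz": 0},
    {"dx": 0.002, "dy": 0.0045, "dz": 0.053, "rx": 0, "ry": 0, "rz": 0},
  ],
)

```text
time: 12.9
position: [0.5591, -0.2094, 0.0411]
tool_rot: [0.053, 0.999, 0.002, -0.003]
ft_force: [-6.0, 4.1, 23.8]
grip_width: 0.0655
```

Call:
step_arm(
  targets=[
    {"dx": 0, "dy": 0, "dz": 0.001, "rx": 0, "ry": 0, "rz": 0},
    {"dx": 0, "dy": 0, "dz": 0.0015, "rx": 0, "ry": 0, "rz": 0},
    {"dx": 0, "dy": 0, "dz": 0.0015, "rx": 0, "ry": 0, "rz": 0},
    {"dx": 0, "dy": 0, "dz": 0.0015, "rx": 0, "ry": 0, "rz": 0},
    {"dx": 0, "dy": 0, "dz": 0.0015, "rx": 0, "ry": 0, "rz": 0},
  ],
)

```text
time: 13.52
position: [0.5596, -0.2095, 0.0412]
tool_rot: [0.052, 0.999, 0.001, -0.002]
ft_force: [-1.5, 1.0, 6.8]
grip_width: 0.0655
```

Call:
step_arm(
  targets=[
    {"dx": 0, "dy": 0, "dz": 0, "rx": 0, "ry": 0, "rz": 0},
    {"dx": 0, "dy": 0, "dz": 0, "rx": 0, "ry": 0, "rz": 0},
    {"dx": 0, "dy": 0, "dz": 0, "rx": 0, "ry": 0, "rz": 0},
    {"dx": 0, "dy": 0, "dz": 0, "rx": 0, "ry": 0, "rz": 0},
    {"dx": 0, "dy": 0, "dz": 0, "rx": 0, "ry": 0, "rz": 0},
  ],
  gripper=1,
)

```text
time: 14.15
position: [0.5595, -0.2095, 0.041]
tool_rot: [0.052, 0.999, 0.001, -0.002]
ft_force: [-0.4, 0.2, -0.5]
grip_width: 0.0865
```

Call:
step_arm(
  targets=[
    {"dx": 0, "dy": 0, "dz": -0.01, "rx": 0, "ry": 0, "rz": 0},
    {"dx": 0, "dy": 0, "dz": -0.03, "rx": 0, "ry": 0, "rz": 0},
    {"dx": 0, "dy": 0, "dz": -0.07, "rx": 0, "ry": 0, "rz": 0},
    {"dx": 0, "dy": 0, "dz": -0.11, "rx": 0, "ry": 0, "rz": 0},
    {"dx": 0, "dy": 0, "dz": -0.14, "rx": 0, "ry": 0, "rz": 0},
  ],
)

```text
time: 14.78
position: [0.5606, -0.2101, 0.1836]
tool_rot: [0.052, 0.999, 0.001, -0.001]
ft_force: [-0.2, -0.3, -0.2]
grip_width: 0.0867
```

Call:
step_arm(
  targets=[
    {"dx": 0.01, "dy": 0.05, "dz": 0, "rx": 0, "ry": 0, "rz": 0},
    {"dx": 0.02, "dy": 0.11, "dz": 0, "rx": 0, "ry": 0, "rz": -3},
    {"dx": 0.03, "dy": 0.17, "dz": 0, "rx": 0, "ry": 0, "rz": -6},
    {"dx": 0.04, "dy": 0.23, "dz": 0, "rx": 0, "ry": 0, "rz": -6},
    {"dx": 0.05, "dy": 0.29, "dz": 0, "rx": 0, "ry": 0, "rz": -6},
  ],
)

```text
time: 15.4
position: [0.5411, 0.0853, 0.1849]
tool_rot: [0.0, 1.0, 0.001, -0.0]
ft_force: [1.7, 0.5, 0.3]
grip_width: 0.0872
```

```bash
python3 -c "
from h import *
go(.5010,.3137,.1,90)
import pickle
for n in('scene','top'):
    c=cam(n); pickle.dump(c,open(n+'2.pkl','wb'))
    cr=c['img'][90:290,200:450] if n=='scene' else c['img'][110:300,160:465]; cv2.imwrite('pics/%s5.png'%n,cv2.resize(cr,None,fx=2.6,fy=2.6))
    Q=cloud(c).reshape(-1,3); m=(np.hypot(Q[:,0]-.563,Q[:,1]+.212)<.05)&(abs(Q[:,2]-.045)<.006)
    print(n,m.sum(),cv2.minEnclosingCircle(Q[m][:,:2].astype(np.float32)),np.median(Q[m][:,2]))
"
```

```text
t15.40 pos [0.5411 0.0853 0.1849] jawyaw 90.0 w 0.0872 F [1.7 0.5 0.3] q6 -1.62
  D [0.0402 0.2282 0.0852] R [ 0.1 -0.  -0. ]
scene 190 ((0.5618171095848083, -0.20866231620311737), 0.035802435129880905) 0.04513514446810467
top 421 ((0.5573874711990356, -0.20954547822475433), 0.03355154022574425) 0.04487106052363515
```

View pics/top5.png

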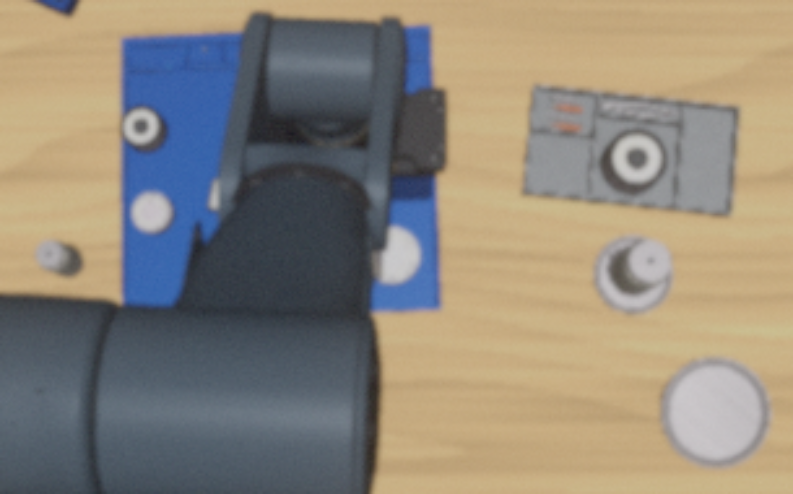

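```bash
python3 - <<'E' | sed -n '/-----/,$p'
from meas import *
print('-----'); print(at(PT,245,185,1))
q=PT[178:193,238:252].reshape(-1,3); m=q[:,2]>.006; print(m.sum(), np.nanmin(q[m],0),np.nanmax(q[m],0))
T=pickle.load(open("top2.pkl","rb"));Q=cloud(T).reshape(-1,3)
m=(np.hypot(Q[:,0]-.5,Q[:,1]-.314)<.04)&(abs(Q[:,2]-.0295)<.005); print(cv2.minEnclosingCircle(Q[m][:,:2].astype(np.float32)))
T=pickle.load(open("scene2.pkl","rb"));Q=cloud(T).reshape(-1,3)
m=(np.hypot(Q[:,0]-.5,Q[:,1]-.314)<.04)&(abs(Q[:,2]-.0305)<.004); print(cv2.minEnclosingCircle(Q[m][:,:2].astype(np.float32)))
go(.501,.3137,.038,90)
E
```

```text
-----
[0.52340764 0.24091785 0.00605981]
95 [0.50196152 0.22607909 0.00601283] [0.54314853 0.25809339 0.01651587]
((0.5006194710731506, 0.3142324388027191), 0.02211342379450798)
((0.5043562054634094, 0.31406185030937195), 0.02285071089863777)
t15.50 pos [0.5396 0.0891 0.1847] jawyaw 90.4 w 0.0872 F [-0.8 -0.5 -0.4] q6 -1.62
  D [0.0367 0.2244 0.1476] R [ 0.2 -0.1  0.4]
```

Call:
step_arm(
  targets=[
    {"dx": 0.008, "dy": 0.05, "dz": 0, "rx": 0, "ry": 0, "rz": 0},
    {"dx": 0.017, "dy": 0.1, "dz": 0, "rx": 0, "ry": 0, "rz": 0},
    {"dx": 0.027, "dy": 0.16, "dz": 0.01, "rx": 0, "ry": 0, "rz": 0},
    {"dx": 0.036, "dy": 0.215, "dz": 0.04, "rx": 0, "ry": 0, "rz": 0},
    {"dx": 0.0375, "dy": 0.225, "dz": 0.08, "rx": 0, "ry": 0, "rz": 0},
  ],
  gripper=1,
)

```text
time: 16.12
position: [0.5012, 0.3173, 0.1065]
tool_rot: [-0.005, 1.0, 0.003, 0.001]
ft_force: [0.2, -0.5, -0.4]
grip_width: 0.0874
```

```bash
python3 -c "
from h import *
go(.502,.314,.038,90)"
```

```text
t16.12 pos [0.5012 0.3173 0.1065] jawyaw 90.6 w 0.0874 F [ 0.2 -0.5 -0.4] q6 -1.21
  D [-0.0006 -0.0037  0.0685] R [0.3 0.1 0.6]
```

Call:
step_arm(
  targets=[
    {"dx": 0, "dy": -0.004, "dz": 0.02, "rx": 0.3, "ry": 0, "rz": 0.6},
    {"dx": 0, "dy": -0.004, "dz": 0.045, "rx": 0.3, "ry": 0, "rz": 0.6},
    {"dx": 0, "dy": -0.004, "dz": 0.062, "rx": 0.3, "ry": 0, "rz": 0.6},
    {"dx": 0, "dy": -0.004, "dz": 0.068, "rx": 0.3, "ry": 0, "rz": 0.6},
    {"dx": 0, "dy": -0.004, "dz": 0.0685, "rx": 0.3, "ry": 0, "rz": 0.6},
  ],
)

```text
time: 16.75
position: [0.5017, 0.3135, 0.0381]
tool_rot: [0.0, 1.0, 0.0, 0.001]
ft_force: [0.9, 0.5, 0.7]
grip_width: 0.087
```

Call:
step_arm(
  targets=[
    {"dx": 0, "dy": 0, "dz": 0, "rx": 0, "ry": 0, "rz": 0},
    {"dx": 0, "dy": 0, "dz": 0, "rx": 0, "ry": 0, "rz": 0},
    {"dx": 0, "dy": 0, "dz": 0, "rx": 0, "ry": 0, "rz": 0},
    {"dx": 0, "dy": 0, "dz": 0, "rx": 0, "ry": 0, "rz": 0},
    {"dx": 0, "dy": 0, "dz": 0, "rx": 0, "ry": 0, "rz": 0},
  ],
  gripper=0.3,
  force=20,
)

```text
time: 17.38
position: [0.5018, 0.3135, 0.0382]
tool_rot: [0.0, 1.0, 0.0, 0.001]
ft_force: [-0.4, 0.8, 0.7]
grip_width: 0.0449
```

```bash
python3 -c "
from h import *
go(.502,.314,.038,90)
c=cam('scene'); cv2.imwrite('pics/s6.png',cv2.resize(c['img'][170:350,280:480],None,fx=3.2,fy=3.2))
c=cam('wrist'); cv2.imwrite('pics/w6.png',c['img'])"
```

```text
t17.38 pos [0.5018 0.3135 0.0382] jawyaw 90.0 w 0.0449 F [-0.4  0.8  0.7] q6 -1.20
  D [-0.0002  0.0005  0.0002] R [ 0.   0.2 -0. ]
```

View pics/s6.png

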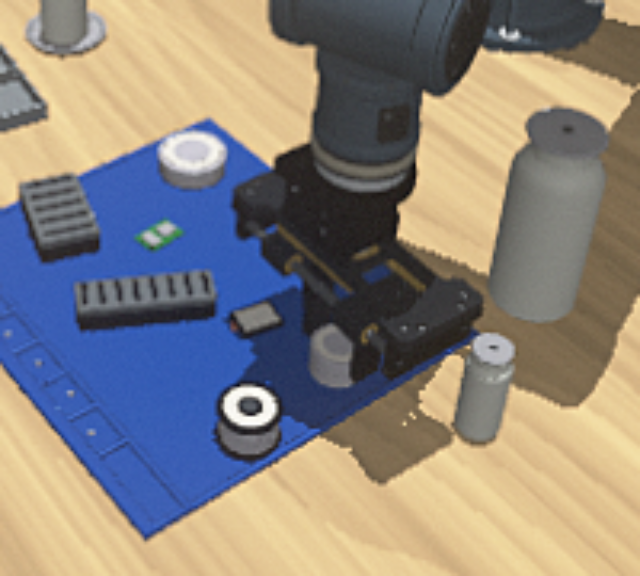

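View pics/w6.png

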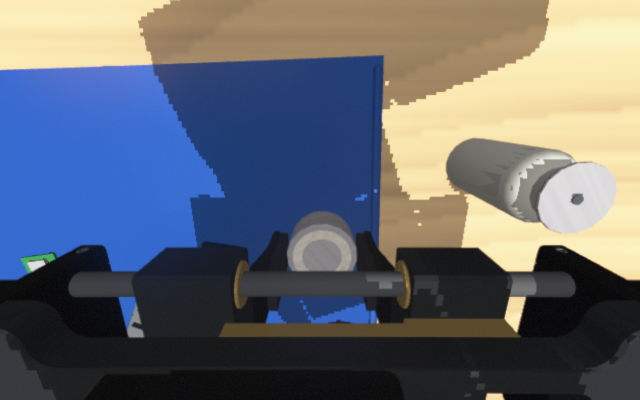

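Call:
step_arm(
  targets=[
    {"dx": 0, "dy": 0, "dz": -0.008, "rx": 0, "ry": 0, "rz": 0},
    {"dx": 0, "dy": 0, "dz": -0.02, "rx": 0, "ry": 0, "rz": 0},
    {"dx": 0, "dy": 0, "dz": -0.045, "rx": 0, "ry": 0, "rz": 0},
    {"dx": 0, "dy": 0, "dz": -0.07, "rx": 0, "ry": 0, "rz": 0},
    {"dx": 0, "dy": -0.01, "dz": -0.08, "rx": 0, "ry": 0, "rz": 0},
  ],
)

```text
time: 18.1
position: [0.5026, 0.304, 0.1204]
tool_rot: [-0.0, 1.0, 0.001, 0.003]
ft_force: [-0.2, 0.1, -0.8]
grip_width: 0.043
```

Call:
step_arm(
  targets=[
    {"dx": -0.005, "dy": -0.04, "dz": 0, "rx": 0, "ry": 0, "rz": 1},
    {"dx": -0.01, "dy": -0.085, "dz": 0, "rx": 0, "ry": 0, "rz": 2},
    {"dx": -0.016, "dy": -0.13, "dz": 0, "rx": 0, "ry": 0, "rz": 4},
    {"dx": -0.022, "dy": -0.175, "dz": 0, "rx": 0, "ry": 0, "rz": 6},
    {"dx": -0.028, "dy": -0.22, "dz": 0, "rx": 0, "ry": 0, "rz": 6},
  ],
)

```text
time: 18.73
position: [0.5303, 0.0821, 0.1202]
tool_rot: [0.052, 0.999, 0.001, 0.003]
ft_force: [1.0, 0.5, -0.3]
grip_width: 0.0432
```

```bash
python3 -c "
from h import *
go(.5598,-.1286,.075,84)"
```

```text
t18.73 pos [0.5303 0.0821 0.1202] jawyaw 84.0 w 0.0432 F [ 1.   0.5 -0.3] q6 -1.52
  D [-0.0511 -0.2065  0.045 ] R [0.1 0.3 0. ]
```

Call:
step_arm(
  targets=[
    {"dx": -0.012, "dy": -0.05, "dz": 0, "rx": 0, "ry": 0, "rz": 0},
    {"dx": -0.024, "dy": -0.1, "dz": 0, "rx": 0, "ry": 0, "rz": 0},
    {"dx": -0.037, "dy": -0.15, "dz": 0, "rx": 0, "ry": 0.3, "rz": 0},
    {"dx": -0.048, "dy": -0.195, "dz": 0.02, "rx": 0, "ry": 0.3, "rz": 0},
    {"dx": -0.051, "dy": -0.2065, "dz": 0.04, "rx": 0, "ry": 0.3, "rz": 0},
  ],
)

```text
time: 19.35
position: [0.5602, -0.1323, 0.0798]
tool_rot: [0.054, 0.999, 0.0, 0.001]
ft_force: [0.4, 0.4, -0.5]
grip_width: 0.043
```

Call:
step_arm(
  targets=[
    {"dx": 0, "dy": 0, "dz": 0, "rx": 0, "ry": 0, "rz": 0},
    {"dx": 0, "dy": 0, "dz": 0, "rx": 0, "ry": 0, "rz": 0},
    {"dx": 0, "dy": 0, "dz": 0, "rx": 0, "ry": 0, "rz": 0},
    {"dx": 0, "dy": 0, "dz": 0, "rx": 0, "ry": 0, "rz": 0},
    {"dx": 0, "dy": 0, "dz": 0, "rx": 0, "ry": 0, "rz": 0},
  ],
)

```text
time: 19.98
position: [0.5604, -0.1317, 0.0802]
tool_rot: [0.054, 0.999, 0.0, 0.002]
ft_force: [-0.9, 0.2, -1.2]
grip_width: 0.0433
```

```bash
python3 -c "
from h import *
go(.5598,-.1286,.0385,84)
c=cam('scene'); cv2.imwrite('pics/s7.png',cv2.resize(c['img'][110:270,200:400],None,fx=3.5,fy=3.5))"
```

```text
t19.98 pos [ 0.5604 -0.1317  0.0802] jawyaw 83.9 w 0.0433 F [-0.9  0.2 -1.2] q6 -1.89
  D [0.0011 0.003  0.0417] R [ 0.1  0.2 -0.1]
```

View pics/s7.png

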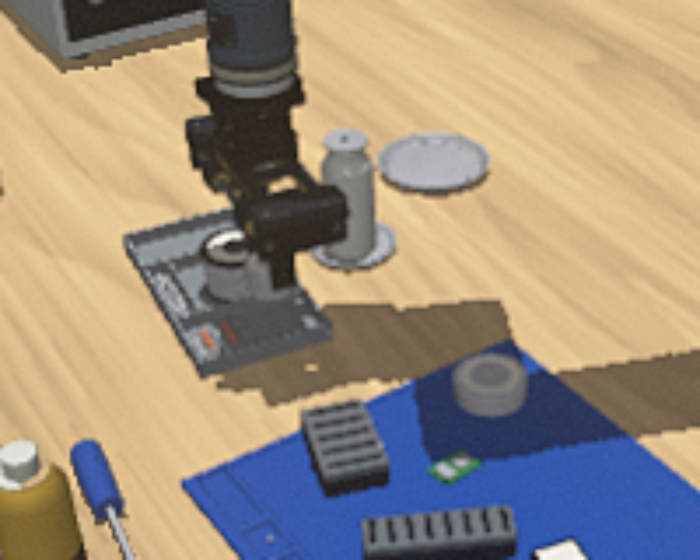

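The tin is over the small pocket, at crop (262,275), and the reel sits flat in its pocket. I'll lower the tin and open only partly so the finger clears the reel.

Call:
step_arm(
  targets=[
    {"dx": 0.001, "dy": 0.004, "dz": 0.012, "rx": 0, "ry": 0, "rz": 0},
    {"dx": 0.001, "dy": 0.004, "dz": 0.025, "rx": 0, "ry": 0, "rz": 0},
    {"dx": 0.001, "dy": 0.004, "dz": 0.034, "rx": 0, "ry": 0, "rz": 0},
    {"dx": 0.001, "dy": 0.004, "dz": 0.039, "rx": 0, "ry": 0, "rz": 0},
    {"dx": 0.001, "dy": 0.004, "dz": 0.041, "rx": 0, "ry": 0, "rz": 0},
  ],
)

```text
time: 20.65
position: [0.5598, -0.1278, 0.0385]
tool_rot: [0.054, 0.999, 0.001, 0.001]
ft_force: [-0.4, 0.7, -0.8]
grip_width: 0.0429
```

Call:
step_arm(
  targets=[
    {"dx": 0, "dy": 0, "dz": 0.0005, "rx": 0, "ry": 0, "rz": 0},
    {"dx": 0, "dy": 0, "dz": 0.0005, "rx": 0, "ry": 0, "rz": 0},
    {"dx": 0, "dy": 0, "dz": 0.0005, "rx": 0, "ry": 0, "rz": 0},
    {"dx": 0, "dy": 0, "dz": 0.0005, "rx": 0, "ry": 0, "rz": 0},
    {"dx": 0, "dy": 0, "dz": 0.0005, "rx": 0, "ry": 0, "rz": 0},
  ],
)

```text
time: 21.28
position: [0.5599, -0.1278, 0.0382]
tool_rot: [0.054, 0.999, 0.0, 0.001]
ft_force: [-0.3, 0.5, 1.0]
grip_width: 0.0429
```

Call:
step_arm(
  targets=[
    {"dx": 0, "dy": 0, "dz": 0.0005, "rx": 0, "ry": 0, "rz": 0},
    {"dx": 0, "dy": 0, "dz": 0.0005, "rx": 0, "ry": 0, "rz": 0},
    {"dx": 0, "dy": 0, "dz": 0, "rx": 0, "ry": 0, "rz": 0},
    {"dx": 0, "dy": 0, "dz": 0, "rx": 0, "ry": 0, "rz": 0},
    {"dx": 0, "dy": 0, "dz": 0, "rx": 0, "ry": 0, "rz": 0},
  ],
  gripper=0.6,
)

```text
time: 21.9
position: [0.5599, -0.1278, 0.0382]
tool_rot: [0.054, 0.999, 0.0, 0.001]
ft_force: [-0.3, 1.0, 0.0]
grip_width: 0.0521
```

Call:
step_arm(
  targets=[
    {"dx": 0, "dy": 0, "dz": -0.005, "rx": 0, "ry": 0, "rz": 0},
    {"dx": 0, "dy": 0, "dz": -0.02, "rx": 0, "ry": 0, "rz": 0},
    {"dx": 0, "dy": 0, "dz": -0.05, "rx": 0, "ry": 0, "rz": 0},
    {"dx": 0, "dy": 0, "dz": -0.09, "rx": 0, "ry": 0, "rz": 0},
    {"dx": 0, "dy": 0, "dz": -0.13, "rx": 0, "ry": 0, "rz": 0},
  ],
)

```text
time: 22.52
position: [0.5595, -0.1279, 0.1704]
tool_rot: [0.054, 0.999, 0.0, 0.002]
ft_force: [0.6, -0.2, 0.1]
grip_width: 0.0524
```

Call:
step_arm(
  targets=[
    {"dx": 0.01, "dy": 0.05, "dz": 0, "rx": 0, "ry": 0, "rz": 0},
    {"dx": 0.02, "dy": 0.1, "dz": 0, "rx": 0, "ry": 0, "rz": 0},
    {"dx": 0.02, "dy": 0.15, "dz": 0, "rx": 0, "ry": 0, "rz": 0},
    {"dx": 0.02, "dy": 0.2, "dz": 0, "rx": 0, "ry": 0, "rz": 0},
    {"dx": 0.02, "dy": 0.22, "dz": 0, "rx": 0, "ry": 0, "rz": 0},
  ],
  gripper=1,
)

```text
time: 23.15
position: [0.5632, 0.0954, 0.1717]
tool_rot: [0.052, 0.999, 0.0, 0.003]
ft_force: [-0.8, 0.4, -0.5]
grip_width: 0.0858
```

```bash
python3 -c "
from h import *
go(.591,.182,.12,64.5-90+180)
import pickle
for n in('scene','top'):
    c=cam(n); pickle.dump(c,open(n+'3.pkl','wb'))
    cr=c['img'][90:290,200:450] if n=='scene' else c['img'][110:300,160:465]; cv2.imwrite('pics/%s8.png'%n,cv2.resize(cr,None,fx=2.6,fy=2.6))
    Q=cloud(c).reshape(-1,3); m=(np.hypot(Q[:,0]-.56,Q[:,1]+.128)<.035)&(abs(Q[:,2]-.0295)<.005)
    print(n,m.sum(),cv2.minEnclosingCircle(Q[m][:,:2].astype(np.float32)),np.median(Q[m][:,2]))
"
```

```text
t23.15 pos [0.5632 0.0954 0.1717] jawyaw 84.0 w 0.0858 F [-0.8  0.4 -0.5] q6 -1.49
  D [-0.0184  0.0889  0.0518] R [ -0.1   0.3 -70.5]
scene 101 ((0.5632821917533875, -0.1278533935546875), 0.02380095236003399) 0.0292430519346237
top 169 ((0.5584402680397034, -0.12767170369625092), 0.02206658199429512) 0.029246788068056424
```

View pics/top8.png

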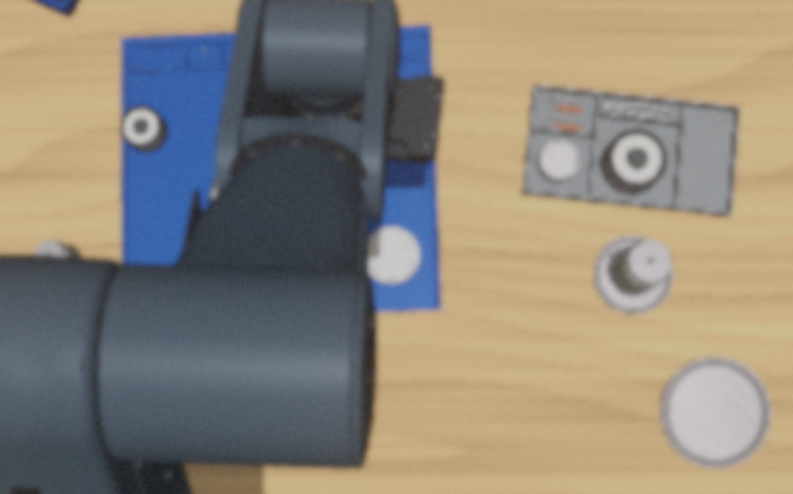

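The tin is flat in the small pocket, with its top at z≈0.029. Now the slim tip box: its long axis is at about -25°, so the jaws go to yaw 64.6°.

```bash
python3 -c "
from h import *
go(.5905,.182,.1,64.6)
"
```

```text
t23.25 pos [0.5633 0.0945 0.1712] jawyaw 84.0 w 0.0864 F [ 0.2 -0.7 -0.5] q6 -1.50
  D [-0.0176  0.0898  0.0714] R [ 0.1  0.3 19.4]
```

Call:
step_arm(
  targets=[
    {"dx": -0.004, "dy": 0.03, "dz": 0, "rx": 0, "ry": 0, "rz": 5},
    {"dx": -0.01, "dy": 0.06, "dz": 0.01, "rx": 0, "ry": 0, "rz": 10},
    {"dx": -0.0175, "dy": 0.085, "dz": 0.03, "rx": 0, "ry": 0, "rz": 15},
    {"dx": -0.0175, "dy": 0.09, "dz": 0.055, "rx": 0, "ry": 0.3, "rz": 19.4},
    {"dx": -0.0175, "dy": 0.09, "dz": 0.07, "rx": 0, "ry": 0.3, "rz": 19.4},
  ],
)

```text
time: 23.88
position: [0.5903, 0.1808, 0.1003]
tool_rot: [0.22, 0.976, 0.0, -0.001]
ft_force: [0.4, 0.3, -0.2]
grip_width: 0.0869
```

```bash
python3 -c "
from h import *
go(.5905,.182,.038,64.6)
c=cam('wrist'); cv2.imwrite('pics/w9.png',c['img'])
"
```

```text
t23.88 pos [0.5903 0.1808 0.1003] jawyaw 64.6 w 0.0869 F [ 0.4  0.3 -0.2] q6 -1.01
  D [0.0002 0.0012 0.0623] R [ 0.  -0.1  0. ]
```

View pics/w9.png

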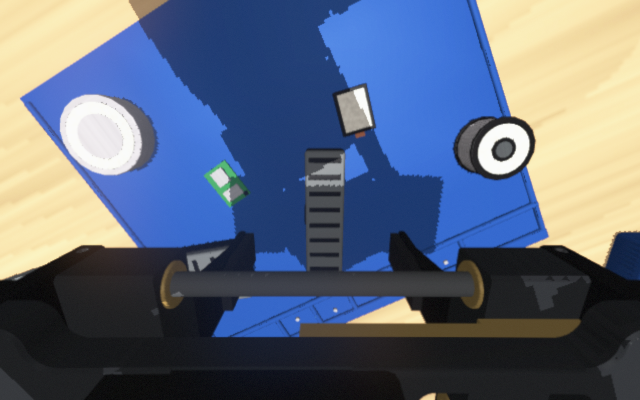

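The box at wrist (325,210) is centred between the fingers and aligned with them. Descending and gripping.

Call:
step_arm(
  targets=[
    {"dx": 0, "dy": 0.001, "dz": 0.02, "rx": 0, "ry": 0, "rz": 0},
    {"dx": 0, "dy": 0.001, "dz": 0.042, "rx": 0, "ry": 0, "rz": 0},
    {"dx": 0, "dy": 0.001, "dz": 0.056, "rx": 0, "ry": 0, "rz": 0},
    {"dx": 0, "dy": 0.001, "dz": 0.062, "rx": 0, "ry": 0, "rz": 0},
    {"dx": 0, "dy": 0.001, "dz": 0.0625, "rx": 0, "ry": 0, "rz": 0},
  ],
)

```text
time: 24.55
position: [0.5895, 0.1811, 0.0363]
tool_rot: [0.22, 0.976, -0.0, -0.002]
ft_force: [0.1, -0.7, -0.5]
grip_width: 0.087
```

Call:
step_arm(
  targets=[
    {"dx": 0, "dy": 0, "dz": 0, "rx": 0, "ry": 0, "rz": 0},
    {"dx": 0, "dy": 0, "dz": 0, "rx": 0, "ry": 0, "rz": 0},
    {"dx": 0, "dy": 0, "dz": 0, "rx": 0, "ry": 0, "rz": 0},
    {"dx": 0, "dy": 0, "dz": 0, "rx": 0, "ry": 0, "rz": 0},
    {"dx": 0, "dy": 0, "dz": 0, "rx": 0, "ry": 0, "rz": 0},
  ],
  gripper=0.15,
  force=30,
)

```text
time: 25.18
position: [0.5895, 0.1811, 0.0364]
tool_rot: [0.22, 0.976, -0.0, -0.002]
ft_force: [0.0, -1.3, -1.4]
grip_width: 0.0448
```

Call:
step_arm(
  targets=[
    {"dx": 0, "dy": 0, "dz": -0.005, "rx": 0, "ry": 0, "rz": 0},
    {"dx": 0, "dy": 0, "dz": -0.02, "rx": 0, "ry": 0, "rz": 0},
    {"dx": 0, "dy": 0, "dz": -0.045, "rx": 0, "ry": 0, "rz": 0},
    {"dx": 0, "dy": 0, "dz": -0.07, "rx": 0, "ry": 0, "rz": 0},
    {"dx": 0, "dy": 0, "dz": -0.09, "rx": 0, "ry": 0, "rz": 0},
  ],
)

```text
time: 25.8
position: [0.5903, 0.1811, 0.1285]
tool_rot: [0.22, 0.976, 0.0, -0.001]
ft_force: [0.9, 0.2, -0.1]
grip_width: 0.0306
```

```bash
python3 -c "
from h import *
go(.5668,-.2912,.128,84)
c=cam('scene'); cv2.imwrite('pics/s10.png',cv2.resize(c['img'][130:330,230:480],None,fx=3,fy=3))
"
```

```text
t25.80 pos [0.5903 0.1811 0.1285] jawyaw 64.6 w 0.0306 F [ 0.9  0.2 -0.1] q6 -1.01
  D [-1.812e-01 -4.368e-01  3.000e-04] R [ -0.   -0.2 -19.4]
```

View pics/s10.png

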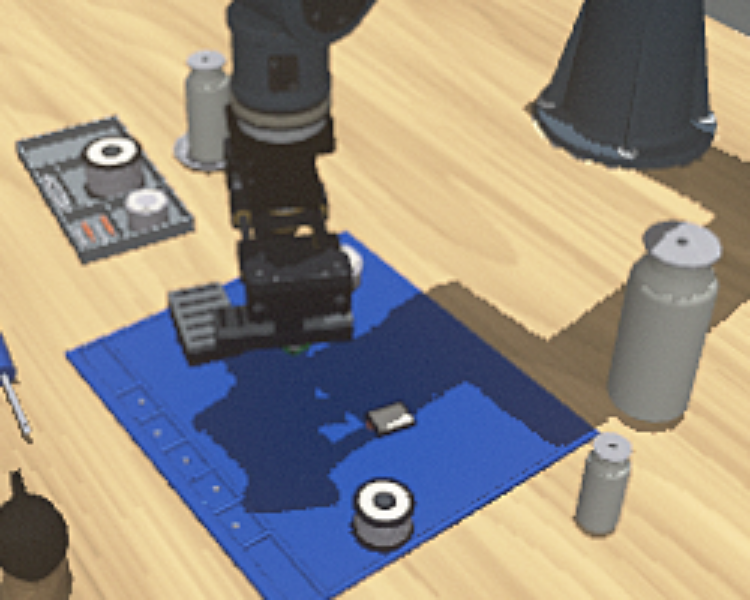

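```bash
python3 -c "
from h import *
c=cam('scene'); cv2.imwrite('pics/s11.png',cv2.resize(c['img'][200:270,270:370],None,fx=7,fy=7,interpolation=cv2.INTER_CUBIC))
c=cam('wrist'); cv2.imwrite('pics/w11.png',c['img'])
"
```

```text
(no output)
```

View pics/s11.png

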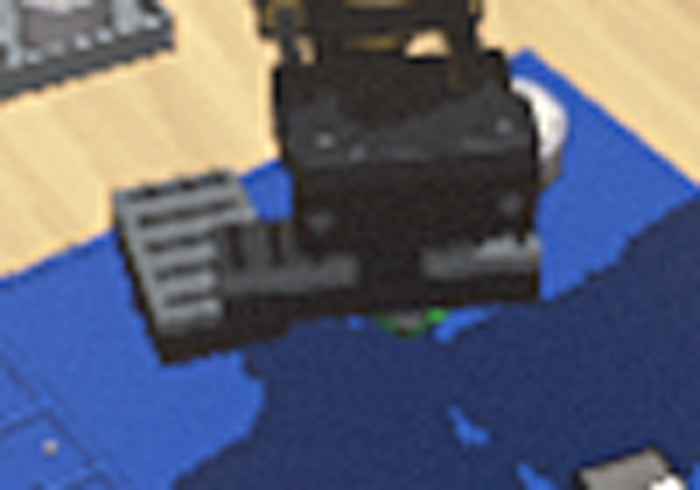

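View pics/w11.png

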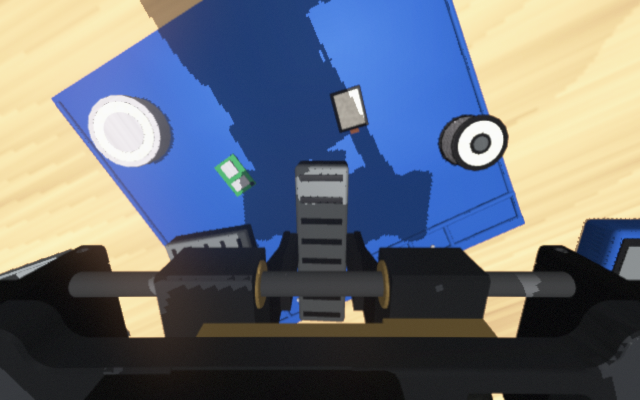

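The box is held level at wrist (322,240), and the look-alikes haven't moved. Carrying it to the long pocket.

Call:
step_arm(
  targets=[
    {"dx": -0.013, "dy": -0.03, "dz": 0, "rx": 0, "ry": 0, "rz": -2},
    {"dx": -0.03, "dy": -0.072, "dz": 0, "rx": 0, "ry": 0, "rz": -5},
    {"dx": -0.048, "dy": -0.116, "dz": 0, "rx": 0, "ry": 0, "rz": -9},
    {"dx": -0.067, "dy": -0.16, "dz": 0, "rx": 0, "ry": 0, "rz": -13},
    {"dx": -0.085, "dy": -0.204, "dz": 0, "rx": 0, "ry": 0, "rz": -17},
  ],
)

```text
time: 26.58
position: [0.5794, -0.0409, 0.1272]
tool_rot: [0.072, 0.997, 0.001, -0.001]
ft_force: [0.9, 0.4, -0.6]
grip_width: 0.0306
```

```bash
python3 -c "
from h import *
go(.5668,-.2912,.10,84)
"
```

```text
t26.57 pos [ 0.5794 -0.0409  0.1272] jawyaw 81.8 w 0.0306 F [ 0.9  0.4 -0.6] q6 -1.69
  D [-0.0234 -0.2496  0.0269] R [ 0.1 -0.1 -2.2]
```

Call:
step_arm(
  targets=[
    {"dx": -0.005, "dy": -0.055, "dz": 0, "rx": 0, "ry": 0, "rz": -1},
    {"dx": -0.01, "dy": -0.11, "dz": 0, "rx": 0, "ry": 0, "rz": -2.2},
    {"dx": -0.016, "dy": -0.165, "dz": 0, "rx": 0, "ry": 0, "rz": -2.2},
    {"dx": -0.021, "dy": -0.22, "dz": 0, "rx": 0, "ry": 0, "rz": -2.2},
    {"dx": -0.0235, "dy": -0.25, "dz": 0.01, "rx": 0, "ry": 0, "rz": -2.2},
  ],
)

```text
time: 27.2
position: [0.5667, -0.2952, 0.1166]
tool_rot: [0.054, 0.999, -0.0, -0.0]
ft_force: [0.5, -0.0, -0.5]
grip_width: 0.0309
```

Call:
step_arm(
  targets=[
    {"dx": 0, "dy": 0, "dz": 0.01, "rx": 0, "ry": 0, "rz": 0},
    {"dx": 0, "dy": 0, "dz": 0.02, "rx": 0, "ry": 0, "rz": 0},
    {"dx": 0, "dy": 0, "dz": 0.03, "rx": 0, "ry": 0, "rz": 0},
    {"dx": 0, "dy": 0, "dz": 0.035, "rx": 0, "ry": 0, "rz": 0},
    {"dx": 0, "dy": 0, "dz": 0.035, "rx": 0, "ry": 0, "rz": 0},
  ],
)

```text
time: 27.82
position: [0.5666, -0.2941, 0.0812]
tool_rot: [0.053, 0.999, 0.0, -0.001]
ft_force: [0.4, 0.3, -0.6]
grip_width: 0.0308
```

```bash
python3 -c "
from h import *
import pickle
go(.5668,-.2912,.04,84)
c=cam('scene'); cv2.imwrite('pics/s12.png',cv2.resize(c['img'][140:240,210:330],None,fx=6,fy=6,interpolation=cv2.INTER_CUBIC)); pickle.dump(c,open('scene4.pkl','wb'))
c=cam('top'); pickle.dump(c,open('top4.pkl','wb')); cv2.imwrite('pics/t12.png',cv2.resize(c['img'][120:230,340:480],None,fx=5,fy=5,interpolation=cv2.INTER_CUBIC))
c=cam('wrist'); pickle.dump(c,open('wrist4.pkl','wb')); cv2.imwrite('pics/w12.png',c['img'])
"
```

```text
t27.82 pos [ 0.5666 -0.2941  0.0812] jawyaw 83.9 w 0.0308 F [ 0.4  0.3 -0.6] q6 -2.12
  D [0.0001 0.0029 0.0412] R [ 0.  -0.1 -0.1]
```

View pics/s12.png

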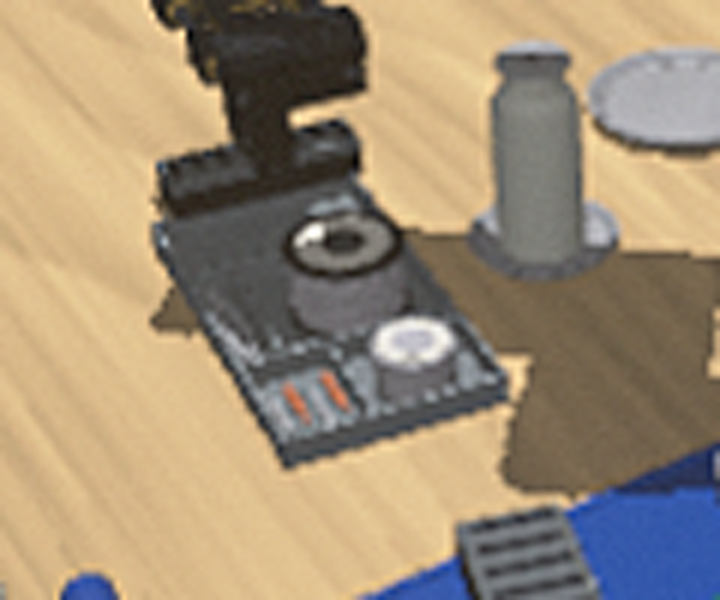

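View pics/t12.png

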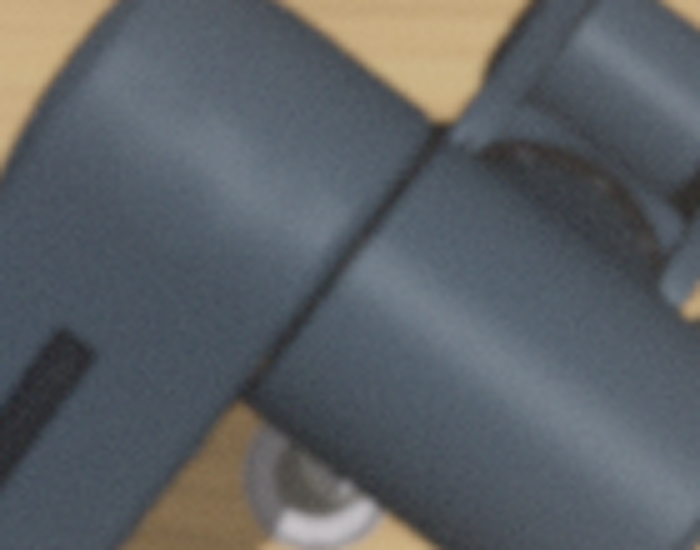

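View pics/w12.png

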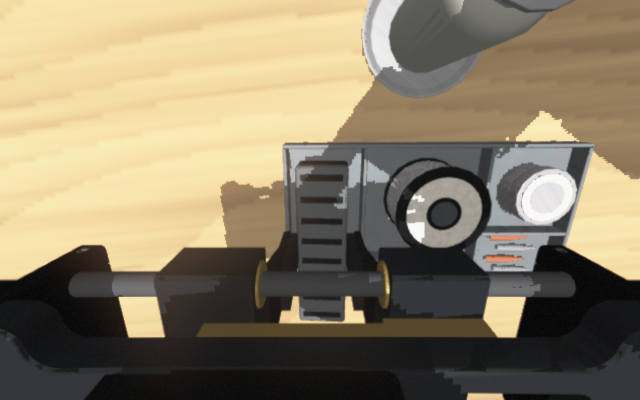

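Run:
```python
from h import *
import pickle
c=pickle.load(open("wrist4.pkl","rb")); P=cloud(c); 
p=np.array([.5666,-.2941]); a=np.radians(-6); X=np.array([np.cos(a),np.sin(a)]); Y=np.array([-np.sin(a),np.cos(a)])
L=np.stack([(P[...,:2]-p)@X,(P[...,:2]-p)@Y,P[...,2]],-1)   # frame at TCP, caddy axes
for u in(310,325,340):
    for v in list(range(138,170,2)): print(u,v,L[v,u].round(4).tolist()) if u==325 else None
m=np.zeros(P.shape[:2],bool); m[130:330,285:365]=1
b=m&(L[...,2]>.055)&(L[...,2]<.08)&(abs(L[...,1])<.025)&(abs(L[...,0])<.07); q=L[b]; print("box",len(q),q.min(0),q.max(0),cv2.minAreaRect(q[:,:2].astype(np.float32)))
# near end of box vs near wall, and side walls (row 190)
for u in list(range(278,372,4)): print(u,L[190,u].round(4).tolist())
```

```text
325 138 [-0.0635, 0.0023, 0.0009]
325 140 [-0.0619, 0.0023, 0.0006]
325 142 [-0.0607, 0.0023, 0.0043]
325 144 [-0.0606, 0.0021, 0.0186]
325 146 [-0.0591, 0.0021, 0.0183]
325 148 [-0.056, 0.0023, 0.0035]
325 150 [-0.0544, 0.0023, 0.0037]
325 152 [-0.0528, 0.0023, 0.0036]
325 154 [-0.0513, 0.0023, 0.0038]
325 156 [-0.0497, 0.0023, 0.0041]
325 158 [-0.0478, 0.0023, 0.0019]
325 160 [-0.0532, 0.0018, 0.0458]
325 162 [-0.0531, 0.0017, 0.0534]
325 164 [-0.0531, 0.0016, 0.0603]
325 166 [-0.0523, 0.0015, 0.0628]
325 168 [-0.0516, 0.0015, 0.0657]
box 7016 [-0.05340735 -0.02371594  0.05509739] [0.05748511 0.02350759 0.07998711] ((0.002043791115283966, -7.95908272266388e-06), (0.11089286208152771, 0.04722074046730995), 0.43473121523857117)
278 [-0.0207, -0.0373, 0.0007]
282 [-0.0206, -0.034, 0.0002]
286 [-0.0257, -0.0281, 0.019]
290 [-0.0214, -0.0268, 0.0035]
294 [-0.0212, -0.0236, 0.0027]
298 [-0.0382, -0.0147, 0.0651]
302 [-0.0383, -0.0123, 0.0655]
306 [-0.0383, -0.0099, 0.0655]
310 [-0.038, -0.0075, 0.0644]
314 [-0.0384, -0.0051, 0.0661]
318 [-0.0382, -0.0027, 0.0654]
322 [-0.0385, -0.0003, 0.0662]
326 [-0.0384, 0.0021, 0.066]
330 [-0.0383, 0.0045, 0.0657]
334 [-0.0386, 0.0069, 0.0669]
338 [-0.0383, 0.0093, 0.0656]
342 [-0.0384, 0.0117, 0.0661]
346 [-0.0383, 0.0141, 0.066]
350 [-0.0215, 0.023, 0.0041]
354 [-0.0214, 0.0264, 0.0037]
358 [-0.0214, 0.0297, 0.0041]
362 [-0.0251, 0.031, 0.0176]
366 [-0.0212, 0.0365, 0.0032]
370 [-0.0216, 0.0395, 0.0048]
```

In the wrist view the box is 1.7 mm too far from the robot inside the pocket and about 2 mm off sideways. I'll correct both and lower it.

Call:
step_arm(
  targets=[
    {"dx": 0.0017, "dy": 0.002, "dz": 0, "rx": 0, "ry": 0, "rz": 0},
    {"dx": 0.0017, "dy": 0.002, "dz": 0.005, "rx": 0, "ry": 0, "rz": 0},
    {"dx": 0.0017, "dy": 0.002, "dz": 0.012, "rx": 0, "ry": 0, "rz": 0},
    {"dx": 0.0017, "dy": 0.002, "dz": 0.018, "rx": 0, "ry": 0, "rz": 0},
    {"dx": 0.0017, "dy": 0.002, "dz": 0.02, "rx": 0, "ry": 0, "rz": 0},
  ],
)

```text
time: 28.6
position: [0.5652, -0.2927, 0.0612]
tool_rot: [0.054, 0.999, 0.0, -0.001]
ft_force: [-0.5, 0.3, -1.2]
grip_width: 0.0304
```

```bash
cat > wl.py <<'E'
from h import *
c=cam("wrist"); P=cloud(c); o=telemetry.get_obs(); p=o["position"][:2]; print(o["position"].round(4),o["ft_force"].round(1),o["grip_width"])
a=np.radians(-6); X=np.array([np.cos(a),np.sin(a)]); Y=np.array([-np.sin(a),np.cos(a)])
L=np.stack([(P[...,:2]-p)@X,(P[...,:2]-p)@Y,P[...,2]],-1)
for u in(305,325,345):
    col=L[100:200,u]; z=o["position"][2]-.015
    b=col[(abs(col[:,2]-z)<.012)&(abs(col[:,0]+.05)<.02)]
    if len(b): print(u,"box near end x %.4f"%b[:,0].min(),"top z %.4f"%np.median(b[:,2]))
    w=col[(abs(col[:,2]-.0175)<.003)&(abs(col[:,0]+.06)<.006)]; print("   wall x",w[:,0].round(4))
cv2.imwrite("pics/wl.png",c["img"])
E
python3 wl.py
```

```text
[ 0.5652 -0.2927  0.0612] [ 0.3 -0.  -1.7] 0.03084227659920589
305 box near end x -0.0538 top z 0.0445
   wall x [-0.0592 -0.0587 -0.0581 -0.0575 -0.0568]
325 box near end x -0.0536 top z 0.0451
   wall x [-0.0592 -0.0588 -0.0579 -0.0574 -0.0567]
345 box near end x -0.0537 top z 0.0456
   wall x [-0.0593 -0.0586 -0.058  -0.0573 -0.0567]
```

View pics/wl.png

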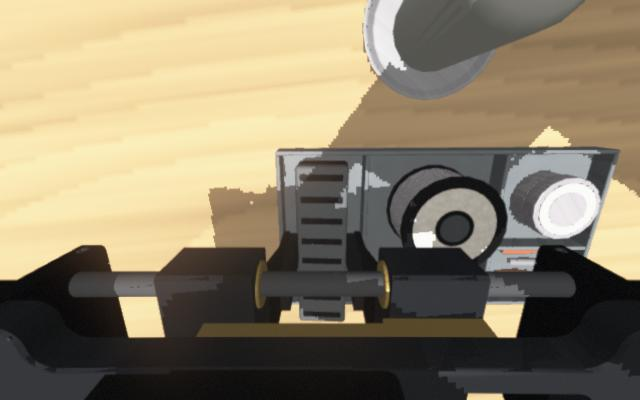

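The end gap is now about 2.9 mm, which is the ideal 3 mm. Lowering.

Call:
step_arm(
  targets=[
    {"dx": 0, "dy": 0.001, "dz": 0.005, "rx": 0, "ry": 0, "rz": 0},
    {"dx": 0, "dy": 0.001, "dz": 0.01, "rx": 0, "ry": 0, "rz": 0},
    {"dx": 0, "dy": 0.001, "dz": 0.014, "rx": 0, "ry": 0, "rz": 0},
    {"dx": 0, "dy": 0.001, "dz": 0.016, "rx": 0, "ry": 0, "rz": 0},
    {"dx": 0, "dy": 0.001, "dz": 0.0165, "rx": 0, "ry": 0, "rz": 0},
  ],
)

```text
time: 29.28
position: [0.5653, -0.2916, 0.0445]
tool_rot: [0.054, 0.999, 0.0, -0.001]
ft_force: [0.3, -0.4, -0.6]
grip_width: 0.031
```

```bash
python3 wl.py
```

```text
[ 0.5653 -0.2917  0.0446] [-0.6  0.9 -0.3] 0.03063925399077628
305 box near end x -0.0589 top z 0.0281
   wall x [-0.0592 -0.0589 -0.0583 -0.0578 -0.0572 -0.0565]
325 box near end x -0.0590 top z 0.0285
   wall x [-0.0592 -0.059  -0.0584 -0.0578 -0.0572 -0.0564]
345 box near end x -0.0588 top z 0.0288
   wall x [-0.0591 -0.0588 -0.0584 -0.0576 -0.0571 -0.0565]
```

Call:
step_arm(
  targets=[
    {"dx": 0, "dy": 0, "dz": 0.001, "rx": 0, "ry": 0, "rz": 0},
    {"dx": 0, "dy": 0, "dz": 0.002, "rx": 0, "ry": 0, "rz": 0},
    {"dx": 0, "dy": 0, "dz": 0.002, "rx": 0, "ry": 0, "rz": 0},
    {"dx": 0, "dy": 0, "dz": 0.002, "rx": 0, "ry": 0, "rz": 0},
    {"dx": 0, "dy": 0, "dz": 0.002, "rx": 0, "ry": 0, "rz": 0},
  ],
)

```text
time: 29.95
position: [0.5654, -0.2916, 0.0443]
tool_rot: [0.054, 0.999, -0.0, -0.0]
ft_force: [-1.6, 1.9, 7.5]
grip_width: 0.0307
```

Call:
step_arm(
  targets=[
    {"dx": 0, "dy": 0, "dz": 0, "rx": 0, "ry": 0, "rz": 0},
    {"dx": 0, "dy": 0, "dz": 0, "rx": 0, "ry": 0, "rz": 0},
    {"dx": 0, "dy": 0, "dz": 0, "rx": 0, "ry": 0, "rz": 0},
    {"dx": 0, "dy": 0, "dz": 0, "rx": 0, "ry": 0, "rz": 0},
    {"dx": 0, "dy": 0, "dz": 0, "rx": 0, "ry": 0, "rz": 0},
  ],
  gripper=0.52,
)

```text
time: 30.58
position: [0.5654, -0.2916, 0.0441]
tool_rot: [0.054, 0.999, -0.0, -0.001]
ft_force: [-0.6, -0.5, -0.9]
grip_width: 0.0453
```

Call:
step_arm(
  targets=[
    {"dx": 0, "dy": 0, "dz": -0.005, "rx": 0, "ry": 0, "rz": 0},
    {"dx": 0, "dy": 0, "dz": -0.02, "rx": 0, "ry": 0, "rz": 0},
    {"dx": 0, "dy": 0, "dz": -0.05, "rx": 0, "ry": 0, "rz": 0},
    {"dx": 0, "dy": 0, "dz": -0.09, "rx": 0, "ry": 0, "rz": 0},
    {"dx": 0, "dy": 0, "dz": -0.14, "rx": 0, "ry": 0, "rz": 0},
  ],
)

```text
time: 31.2
position: [0.5651, -0.2913, 0.1857]
tool_rot: [0.054, 0.999, 0.0, -0.001]
ft_force: [-0.4, -0.3, -0.0]
grip_width: 0.0449
```

Call:
step_arm(
  targets=[
    {"dx": 0, "dy": 0.05, "dz": -0.02, "rx": 0, "ry": 0, "rz": 0},
    {"dx": 0, "dy": 0.11, "dz": -0.04, "rx": 0, "ry": 0, "rz": 0},
    {"dx": 0, "dy": 0.17, "dz": -0.05, "rx": 0, "ry": 0, "rz": 0},
    {"dx": 0, "dy": 0.23, "dz": -0.05, "rx": 0, "ry": 0, "rz": 0},
    {"dx": 0, "dy": 0.29, "dz": -0.05, "rx": 0, "ry": 0, "rz": 0},
  ],
)

```text
time: 31.82
position: [0.5965, -0.0012, 0.2376]
tool_rot: [0.054, 0.999, 0.0, 0.0]
ft_force: [1.3, -0.8, 1.0]
grip_width: 0.0451
```

Call:
step_arm(
  targets=[
    {"dx": 0, "dy": 0.06, "dz": 0, "rx": 0, "ry": 0, "rz": 0},
    {"dx": 0, "dy": 0.12, "dz": 0, "rx": 0, "ry": 0, "rz": 0},
    {"dx": 0, "dy": 0.18, "dz": 0, "rx": 0, "ry": 0, "rz": 0},
    {"dx": 0, "dy": 0.22, "dz": 0, "rx": 0, "ry": 0, "rz": 0},
    {"dx": 0, "dy": 0.22, "dz": 0, "rx": 0, "ry": 0, "rz": 0},
  ],
)

```text
time: 32.45
position: [0.6199, 0.2208, 0.2388]
tool_rot: [0.051, 0.999, 0.001, 0.001]
ft_force: [0.3, -0.6, -0.1]
grip_width: 0.0455
```

Run:
```python
from h import *
import pickle
go(.5,.2,.2,90)
ROI={"bottle":(.44,-.21,.04,.119),"reel":(.56,-.21,.045,.045),"tin":(.56,-.128,.03,.0292),"box":(.566,-.2915,.07,.027),"wire":(.596,.328,.035,.033),"wide":(.458,.0545,.045,.023),"case":(.596,.057,.06,.027)}
for n in('top','scene'):
    c=cam(n); pickle.dump(c,open(n+'5.pkl','wb'))
    cr=c['img'][90:290,200:450] if n=='scene' else c['img'][110:300,160:465]; cv2.imwrite('pics/%s13.png'%n,cv2.resize(cr,None,fx=2.6,fy=2.6))
    Q=cloud(c).reshape(-1,3)
    for k,(x,y,r,z) in ROI.items():
        m=(np.hypot(Q[:,0]-x,Q[:,1]-y)<r)&(abs(Q[:,2]-z)<.005); q=Q[m]
        if len(q)<20: print(n,k,len(q)); continue
        A=np.c_[q[:,:2]-q[:,:2].mean(0),np.ones(len(q))]; s=np.linalg.lstsq(A,q[:,2],rcond=None)[0]
        R=cv2.minAreaRect(q[:,:2].astype(np.float32)); print(n,k,len(q),np.round(R[0],4),np.round(R[1],3),round(R[2],1),"z %.4f tilt %.1f"%(np.median(q[:,2]),np.degrees(np.hypot(*s[:2]))))
```

```text
t32.45 pos [0.6199 0.2208 0.2388] jawyaw 84.1 w 0.0455 F [ 0.3 -0.6 -0.1] q6 -1.30
  D [ 0.1172 -0.0331  0.0384] R [ 0.1  0.1 -5.9]
top bottle 194 [ 0.4398 -0.2089] [0.041 0.04 ] 89.5 z 0.1198 tilt 0.9
top reel 402 [ 0.5574 -0.2094] [0.065 0.064] 89.3 z 0.0450 tilt 0.4
top tin 169 [ 0.5583 -0.1269] [0.041 0.041] 50.7 z 0.0291 tilt 2.1
top box 407 [ 0.5647 -0.291 ] [0.062 0.122] 83.5 z 0.0265 tilt 0.8
top wire 0
top wide 349 [0.4565 0.0553] [0.06  0.059] 0.2 z 0.0236 tilt 1.1
top case 448 [0.5957 0.0573] [0.082 0.053] 74.9 z 0.0270 tilt 0.8
scene bottle 0
scene reel 186 [ 0.5624 -0.2077] [0.066 0.061] 77.3 z 0.0455 tilt 0.5
scene tin 100 [ 0.5631 -0.1314] [0.046 0.04 ] 78.4 z 0.0290 tilt 2.6
scene box 199 [ 0.5722 -0.2906] [0.039 0.118] 83.2 z 0.0273 tilt 2.3
scene wire 286 [0.5984 0.3269] [0.047 0.046] 3.0 z 0.0347 tilt 1.1
scene wide 234 [0.458  0.0558] [0.063 0.057] 29.1 z 0.0236 tilt 1.3
scene case 403 [0.6009 0.0561] [0.086 0.052] 74.8 z 0.0273 tilt 0.7
```

View pics/scene13.png

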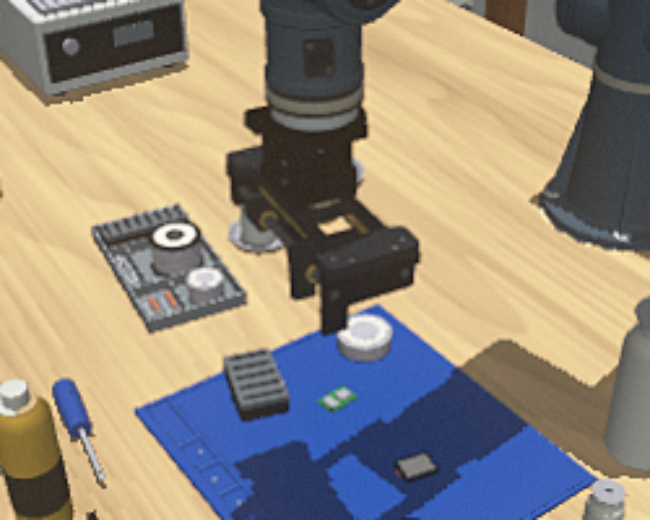

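View pics/top13.png

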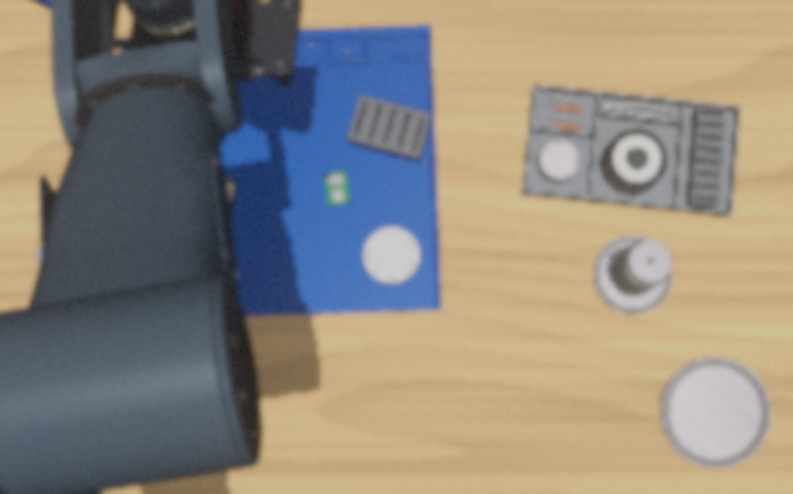

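All four are in place and flat (top view: tip box z 0.0265 m, tin 0.029, reel 0.045, bottle upright), and the look-alikes haven't moved. The arm is clear, so I'm handing in.

```bash
python3 -c "
from h import *
print(robot.hand_in(), telemetry.get_obs()['time'])"
```

```text
the job is handed in; nothing more can be done
the job is handed in; nothing more can be done
```

The bottle now stands in the small saucer, and the solder reel, flux tin and tip box are each in their own caddy pocket. I handed the job in at about 33 s of the 112 s allowed. The hand-in reports no verdict, so the results below are my own camera checks.

- **Bottle:** it stands upright about 1–2 mm from the saucer centre. The final scene view of it was blocked by the gripper, so this rests on the top view and an earlier clear picture.
- **Reel, tin and tip box:** all lie flat on their pocket floors.
  - The reel is about 5 mm off its pocket centre and the tin about 2 mm, both within the limits.
  - The tip box had about 2.9 mm of clearance at its near end, against an ideal 3 mm.
- **Look-alikes:** the wire reel, wide tin and bit case are where they started, within measuring error. The final top view of the wire reel was blocked by the arm, so only the scene camera confirms that one.
- **Disagreements:** the top and scene cameras differ by about 2–5 mm in x. For the tip box they differ by about 7 mm, because that fit also caught the caddy walls, so I used the wrist-camera gap instead. Tilt readings were at most 2.6°, from a few noisy points.

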